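# Clip a jar holder onto the rail and store the spice jar in it

### The job

Fit the loose white holder to the free left-hand stretch of the rail: hook its top lip over the rail's upper edge with the foot tilted out, then tilt it down until the foot clip snaps in and it hangs upright, easing it on with a light hand and never forcing it against the rack. Let go of it, then stand the spice jar with the dark green label upright in it. Leave the steel shaker and the mug where they are.

Things in the scene. Friction and masses are not known exactly. Their poses are not given: they have to be found in the camera images.
- holder: Loose white plastic jar holder, an open pocket, 0.16 kg, upright at the start. Origin on its underside; y across its width, z up, back (hook side) to +x. 58 mm wide; cheeks x -34..30 mm, 56 high; front wall only 28 high. Rear face x=30 (z 0..58) lies on the rail's front when mounted: origin then at rack x=-30, 70 below the rail's upper edge, axes parallel to the rack's. Clip reaches back to x=46.
- holder_grip (a point): Middle of the holder between its 58 mm wide cheeks, a good grip across y: holder frame (-4, 0, 38) mm, axes as the holder's. Fingers tilted about 25 degrees forward (tips to +x) when it stands upright can later hook it with the tool pointing straight down.
- holder_floor (a point): Where the jar's base belongs: middle of the pocket's inner floor, holder frame (-4, 0, 4) mm. Inside, the pocket measures x -30..23 and y -25..25 mm, walls 4 mm. Snapped in, the holder keeps 2 to 3 degrees of play, so it hangs that much out of upright. Slow tilting (about 6 degrees a second) keeps the contact forces low.
- hook_throat (a point): Where the rail's upper edge seats, under the holder's roof: holder frame (31.5, 0, 70) mm; roof 50 wide, 5 thick, x 23..39. The round lip (radius 2) behind it has its centre at x=36.5, z=65.5; 4.5 mm to the rear face's plane. The throat's front is cut back to x=26.5, so with the foot tilted 25 degrees out (to the robot) and this point held 1 to 4.5 mm behind the edge's middle, the lip drops in.
- foot_clip (a joint): Black sprung clip at the foot of the holder's rear: how far it is pushed down, m (0 rest, 0.0045 most). Its catch tops out at holder x=35, z=27 mm; from there a 30 degree ramp falls to x=46, z=21. Tilting the foot in, the ramp meets the rail's lower edge about 12 degrees from upright, gives way 3 mm at some 6 to 10 N push at the foot, then springs up behind it. Unsnapped it hangs 7+ degrees out.
- rack: Rail rack fixed to the worktop: dark base 84x224 mm, two posts 187 high at x=25, y=+-92 mm, aluminium top-hat rail 243 long between them. Origin on the worktop below the rail's front face (x=0; holders hang at x<0); y along the rail, to the robot's left; z up. Rail 46 high; its upper and lower flanges are 3 thick (x 0..3), round-edged, with pockets 11 deep behind them.
- rail_free (a point): Middle of the rail's free left stretch: rack frame (1.5, 45, 130) mm, axes as the rack's; any place from y=15 to 85 will do for the holder's middle. A like holder with a jar hangs at y -95..-37. The rail is clamped to the posts at a height that is NOT measured: its upper edge is 105 to 155 mm above the worktop (this point marks 130), so feel for it.
- spice_jar: Loose spice jar with dark green label and black lid, diameter 41 mm, 105 high, 0.11 kg; origin at the centre of its underside, z up.
- steel_shaker: Loose steel shaker, diameter 61 mm, 86 high, origin at the centre of its underside; a bystander. It and the spice jar may swap places.
- mug: Loose small white mug, 63x86x51 mm with its handle, origin under its middle; a bystander.
Things that resemble listed ones, but are neither listed nor needed, are in the scene too. What is shaped like the spice_jar but blue is not meant.

How it is judged (in metres and radians):
On the way, in this order (a step that is already met when the one before it is completed fails the run):
1. the holder's lip is hooked over the rail's upper edge with the foot still tilted out (angle between holder's own z axis and vertical between 0.15 and 0.8 rad and x of hook_throat in the frame of rack between -0.006 and 0.009 m and z of hook_throat in the frame of rack between 0.1 and 0.162 m and y of hook_throat in the frame of rack between 0.012 and 0.09 m and contact force between holder and rack above 0.3 N), for 0.1 s.
2. the holder is snapped in, hangs upright on the rail and has been let go (angle between holder's own z axis and vertical below 0.09 rad and x of holder in the frame of rack between -0.041 and -0.022 m and y of holder in the frame of rack between 0.012 and 0.09 m and z of holder in the frame of rack between 0.029 and 0.091 m and angle between the y axis of holder and the y axis of rack, either way round below 0.1 rad and value of joint foot_clip below 0.0015 m and contact force between holder and the fingers below 0.05 N), for 0.3 s.
At the end, for the whole second after the job is handed in: Holder snapped in on the free left stretch of the rail (12 to 90 mm left of the middle), within 5 degrees of upright and 6 of the rail's direction, clip sprung back to under 1.5 mm; the spice jar stands in it on the floor, within 8 degrees of upright; both at rest and let go (angle between holder's own z axis and vertical below 0.09 rad and x of holder in the frame of rack between -0.041 and -0.022 m and y of holder in the frame of rack between 0.012 and 0.09 m and z of holder in the frame of rack between 0.029 and 0.091 m and angle between the y axis of holder and the y axis of rack, either way round below 0.1 rad and value of joint foot_clip below 0.0015 m and x of spice_jar in the frame of holder between -0.014 and 0.007 m and y of spice_jar in the frame of holder between -0.009 and 0.009 m and z of spice_jar in the frame of holder between 0 and 0.009 m and angle between spice_jar's own z axis and vertical below 0.15 rad and linear speed of each of holder, spice_jar below 0.02 m/s); the robot touches nothing.
It fails at once if while the robot handles the holder, it is forced against the rack with more than 35 N (contact force between holder and rack above 35 N and contact force between holder and the fingers above 0.5 N).
It fails at once if the steel shaker is displaced by more than 30 mm (distance of steel_shaker from where it was at the start of the episode above 0.03 m).
It fails at once if the mug is displaced by more than 30 mm (distance of mug from where it was at the start of the episode above 0.03 m).
It also fails if it takes over 58 s, if anything falls off the work surface, if the arm or the gripper's body presses on something with over 40 N, if the wrist force passes 120 N, or if a joint passes its speed limit or range.

### The arm

A 7-joint arm with a two-finger parallel gripper is mounted at the origin on a cart in front of the work surface, level with it; the furniture and walls round the work are solid. World frame = base frame: x ahead of the robot, y to its left, z up, the work surface at z = 0. Lengths are in m, angles in degrees, forces in N, time in s.
With the tool pointing down it reaches from about 0.425 to 0.875 m from the base axis. Payload 4.7 kg.
Tool frame: the origin (TCP) lies between the finger pads, 19 mm behind the fingertips; this is the grasp point; z points along the fingers, y is the line along which they close (so a half turn about z gives the same grasp; the last joint's range is limited). The gripper opens to 87 mm and grips with 3 to 60 N. Pads are 19 mm wide; open, the fingers measure 117 mm over their backs; the gripper's body (75 mm by 190 mm) begins 51 mm behind the grasp point.
Start: joints at [76.61, 18.392, -4.016, 83.108, 1.295, 78.541, -3.26], TCP at [0.159, -0.63, 0.241] pointing down, gripper open.
Joint ranges: [-163.93, 163.93], [-17.29, 119.83], [-79.2, 71.16], [3.27, 140.29], [-89.18, 269.18], [5.43, 117.66], [-154.24, 154.24]. Speed limits (degrees/s): [147.25, 147.25, 180, 180, 180, 180, 180].

### API

Orientations are given as [roll, pitch, yaw] about the fixed x, y, z axes, in that order (R = Rz(yaw) Ry(pitch) Rx(roll)).
In Python, from cell import env, viewer, boxes_of, masks_of gives the robot as it stands. The module is installed in compiled form; this text tells all that it offers.
- The arm moves only by the tool apply_moves, never from a script. Its argument "moves" is a list of rows, each a list of 7 numbers: the shift along the tool's x, y, z scaled (see below), then the turn, a rotation vector about the tool's x, y, z scaled (see below), then the opening, from 0 (shut) to 1 (fully open). A call has 1 to 20 rows; each row is the pose to reach, as a shift and turn from the pose commanded when the call began, along the tool's axes at that moment; what a row does not reach only later rows make up. The controller multiplies each number of a shift by 0.2 m and each number of a turn by 1.5 rad. A row lasts 1/10 s, in which the tool goes at most 50 mm and 8.59 degrees, less where a joint would pass 70% of its speed; a pose out of reach is approached as far as the arm can. A call with a number of a shift or a turn outside -1 to 1 is refused whole. A call with a gripper value outside its range is refused whole. The fingers move at their own pace and stop on an object; "grip_force" is the grip in N (left out, the last holds). Time passes only in rows, so rows that repeat a pose let the fingers close. It gives the time, the measured TCP pose, the force, the opening and the grip force at its end, in the units of the state.
- env.get_obs(): the state, without advancing time (a new reading comes with each control period).
- viewer.read_camera(name): name is "side" or "top" or "wrist"; returns the picture (480x640x3 uint8, red, green, blue); there is no depth.
- viewer.get_calibration(name): a dict with "fov_y" (degrees; the focal length in pixels is half the picture's height over the tangent of half this angle, whatever the lens; pixels are square), "cx", "cy" (the principal point, pixels), "k1" (the pictures are not rectified: a ray, as slopes to the right and down, at radius r is drawn at 1 + k1 r^2 times it, then the intrinsics apply), "position" and "orientation" of the camera in the world. Camera axes: x right, y up, looking along -z (the intrinsics and any distortion apply to the point x, -y, -z); pixel columns grow to the right and rows downward; lengths in m; the calibration is good to about 2 mm. A picture is of the moment at which its call begins: read the wrist's pose just before it. get_calibration takes no time and is no camera call; for the wrist camera it gives the pose at the moment of the call.
- env.sign_off(): hands the job in; it is judged then, once.
Trained networks look in the newest picture that a camera, given by its name, has taken for a name from the list of things; names that differ only in an ending like _2 or _b are one class to them, and where a whole thing is asked for, a point or a joint stands for the part that bears it (a point fixed in the world has none). Each returns a list of dicts, best first, with "conf" (0 to 1); they miss things now and then, are a little off and sometimes report something else, mostly with a low value. They report only what shows in the picture. A call takes as long as a camera call. They do not tell look-alikes from the thing itself.
- boxes_of(camera, target): "location" ([column, row] in pixels, amid what is visible of it).
- masks_of(camera, target): "pixels" (480x640 bool, what is visible of it) and "location" ([column, row] in pixels, amid what is visible of it).
The state is a dict: "time_s": time; "qpos": joint angles; "joint_velocities": joint speeds; "effort": joint torques, N m; "tool_pos": TCP position; "tool_rot": TCP orientation; "force": force on the tool from outside, world axes, zero at the start; "wrist_torque": the same for the moment, N m; "grip_width": finger opening in m; "grasp_force": force on a finger pad.
Only numpy, scipy, OpenCV 4.12 (cv2) and the standard library are available. Lean on these libraries where they do the work, as an engineer would, in place of code of your own. Each camera call takes 0.05 s, during which the arm holds its last target. There are 200 camera calls.

## Working session

There is one attempt and no reset: what is moved stays moved. The work goes in short steps, Python scripts to look and compute and a tool call to move; the robot and the scene stay as the last step left them, time stands still between calls to the robot, and variables do not carry over. Pictures are saved under pics/ and viewed, at most 10 in all, crops included, and the job is handed in when it is done.

Besides the shell and the picture viewer there is one more tool, called by a JSON object that holds its "fn" and its "kwargs", one argument or row to a line. apply_moves: Moves the arm, as the interface text tells. Shifts and turns lie within -1 to 1; 1 stands for 0.2 m of shift or 1.5 rad of turn. Its arguments: {"type":"object","properties":{"moves":{"type":"array","items":{"type":"array","items":{"type":"number","minimum":-1,"maximum":1}}},"grip_force":{"type":"number"}},"required":["moves"]}

```bash
mkdir -p pics
cat > h.py <<'E'
import numpy as np,cv2
from scipy.spatial.transform import Rotation as R
from cell import env,viewer,boxes_of,masks_of
def Rot(o):
    o=np.array(o,float)
    return o if o.shape==(3,3) else (R.from_quat(o).as_matrix() if o.size==4 else R.from_euler('xyz',o,degrees=True).as_matrix())
def K(c):
    f=240/np.tan(np.radians(c['fov_y'])/2); return np.array([[f,0,c['cx']],[0,f,c['cy']],[0,0,1]]),np.array([c['k1'],0,0,0.])
def ray(c,p):
    k,d=K(c); u=cv2.undistortPoints(np.array([[p]],float),k,d)[0,0]
    v=Rot(c['orientation'])@np.array([u[0],-u[1],-1]); return np.array(c['position']),v/np.linalg.norm(v)
def onz(c,p,z):
    o,v=ray(c,p); return o+v*(z-o[2])/v[2]
def tri(rs):
    A=sum(np.eye(3)-np.outer(v,v) for o,v in rs); b=sum((np.eye(3)-np.outer(v,v))@o for o,v in rs); x=np.linalg.solve(A,b)
    return x,[float(np.linalg.norm(np.cross(x-o,v))) for o,v in rs]
def proj(c,P):
    P=np.atleast_2d(P); q=(P-np.array(c['position']))@Rot(c['orientation'])*[1,-1,-1]; k,d=K(c)
    return cv2.projectPoints(q,np.zeros(3),np.zeros(3),k,d)[0][:,0]
def save(n,im): cv2.imwrite('pics/'+n,im[:,:,::-1])
E
python3 - <<'E'
from h import *
np.set_printoptions(precision=4,suppress=True)
print(env.get_obs())
for n in('side','top','wrist'):
    c=viewer.get_calibration(n);print(n,c); im=viewer.read_camera(n);save(n+'0.png',im)
    if n=='wrist':continue
    for t in('holder','rack','spice_jar','steel_shaker','mug'):
        print(t,[(round(b['conf'],2),np.round(b['location']),np.round(onz(c,b['location'],.05),3)) for b in boxes_of(n,t)][:4])
E
```

```text
{'time_s': 0.0, 'qpos': array([76.6117, 18.4398, -4.0173, 83.176 ,  1.2942, 78.5386, -3.2585]), 'joint_velocities': array([ 0.0287, -0.058 ,  0.0208,  0.0256, -0.0305, -0.1177,  0.0918]), 'effort': array([ -0.0008, -49.1283,  -0.404 , -31.2527,  -0.064 ,   0.0438,
         0.0002]), 'tool_pos': array([ 0.1593, -0.6297,  0.2401]), 'tool_rot': array([-179.8907,    0.0043,   14.2011]), 'force': array([ 0.2146, -0.2676, -0.5412]), 'wrist_torque': array([ 0.0235, -0.0404, -0.0273]), 'grasp_force': 0.0, 'grip_width': 0.08707057669107204}
side {'fov_y': 46.904106277785345, 'cx': 325.417316797909, 'cy': 235.32842270774162, 'k1': -0.16983371269191105, 'position': array([ 0.477 , -1.2186,  0.8516]), 'orientation': array([52.9282, -0.7007, -1.4326])}
holder [(0.62, array([297., 175.]), array([0.441, 0.125, 0.05 ]))]
rack [(0.89, array([364., 296.]), array([ 0.59 , -0.371,  0.05 ])), (0.62, array([298., 177.]), array([0.443, 0.113, 0.05 ]))]
spice_jar [(0.82, array([304., 240.]), array([ 0.462, -0.176,  0.05 ])), (0.63, array([374., 361.]), array([ 0.595, -0.547,  0.05 ]))]
steel_shaker [(0.87, 
[... 261 characters left out ...]
-0.2013,  1.4387]), 'orientation': array([  9.8239,  -0.2802, -91.3986])}
holder [(0.85, array([190., 272.]), array([0.437, 0.151, 0.05 ]))]
rack [(0.89, array([395., 214.]), array([ 0.578, -0.396,  0.05 ])), (0.21, array([194., 271.]), array([0.438, 0.14 , 0.05 ]))]
spice_jar [(0.71, array([456., 206.]), array([ 0.598, -0.564,  0.05 ]))]
steel_shaker [(0.89, array([279., 261.]), array([ 0.46 , -0.085,  0.05 ]))]
mug [(0.77, array([368., 276.]), array([ 0.415, -0.318,  0.05 ]))]
wrist {'fov_y': 65.51750961279826, 'cx': 322.73689902781774, 'cy': 241.35231122658357, 'k1': -0.05187154733737194, 'position': array([ 0.2353, -0.6114,  0.3856]), 'orientation': array([-16.3018,   0.0164, -75.7757])}
```

View pics/side0.png

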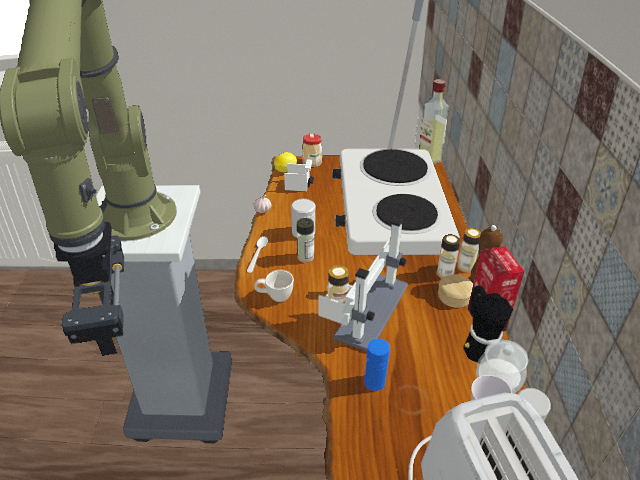

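View pics/top0.png

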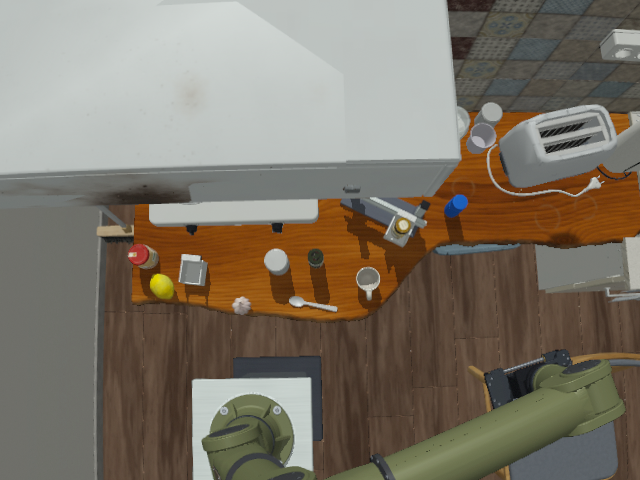

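The jar with the dark green label is the one at side (305,240) and top (316,257). The blue jar at side (376,365) is a look-alike. The holder is at side (297,178) and top (193,271). The rack is at side (370,300), and its free left stretch faces away from the side camera. A cabinet overhangs the rear.

```bash
cat >> h.py <<'E'
def T(pos,rpy): return np.array(pos,float),R.from_euler('xyz',rpy,degrees=True)
def rows(pos,rot,p0=None,r0=None):
    """target world pose -> row from commanded pose"""
    o=env.get_obs()
    p0=o['tool_pos'] if p0 is None else np.array(p0); r0=R.from_euler('xyz',o['tool_rot'],degrees=True) if r0 is None else r0
    return np.round(np.r_[r0.inv().apply(np.array(pos)-p0)/.2,(r0.inv()*rot).as_rotvec()/1.5],4)
E
python3 - <<'E'
from h import *
np.set_printoptions(precision=3,suppress=True)
s=viewer.get_calibration('side');t=viewer.get_calibration('top')
for p in((420,2),(440,2),(520,2),(600,2)):
    o,v=ray(s,p); print('side',p,[o+v*(x-o[0])/v[0] if abs(v[0])>1e-3 else 0 for x in(.55,.7,.85)])
for p in((400,195),(455,160),(100,206)):
    print('top',p,[onz(t,p,z) for z in(.5,.6,.7,.8,.9)])
a=cv2.imread('pics/side0.png')[215:355,310:420];b=cv2.imread('pics/top0.png')[180:260,330:440];c=cv2.imread('pics/side0.png')[205:275,280:330]
f=lambda i,h:cv2.resize(i,(int(i.shape[1]*h/i.shape[0]),h),interpolation=cv2.INTER_CUBIC)
x=f(a,420);y=f(b,240);z=f(c,180);w=np.zeros((420,x.shape[1]+y.shape[1],3),np.uint8);w[:,:x.shape[1]]=x;w[:240,x.shape[1]:]=y;w[240:,x.shape[1]:x.shape[1]+z.shape[1]]=z
cv2.imwrite('pics/crop1.png',w)
print(rows([.50,-.30,.36],T([0]*3,[180,0,-18])[1]),env.get_obs()['tool_pos'])
E
```

```text
side (420, 2) [array([ 0.55 , -0.846,  0.763]), array([ 0.7  , -0.081,  0.582]), array([0.85 , 0.684, 0.4  ])]
side (440, 2) [array([ 0.55 , -0.904,  0.777]), array([ 0.7  , -0.258,  0.625]), array([0.85 , 0.388, 0.473])]
side (520, 2) [array([ 0.55 , -1.027,  0.808]), array([ 0.7  , -0.633,  0.718]), array([ 0.85 , -0.239,  0.628])]
side (600, 2) [array([ 0.55 , -1.083,  0.823]), array([ 0.7  , -0.805,  0.763]), array([ 0.85 , -0.527,  0.703])]
top (400, 195) [array([ 0.517, -0.344,  0.5  ]), array([ 0.492, -0.329,  0.6  ]), array([ 0.466, -0.314,  0.7  ]), array([ 0.441, -0.299,  0.8  ]), array([ 0.415, -0.283,  0.9  ])]
top (455, 160) [array([ 0.583, -0.451,  0.5  ]), array([ 0.55 , -0.425,  0.6  ]), array([ 0.518, -0.398,  0.7  ]), array([ 0.485, -0.371,  0.8  ]), array([ 0.453, -0.345,  0.9  ])]
top (100, 206) [array([0.511, 0.212, 0.5  ]), array([0.486, 0.168, 0.6  ]), array([0.461, 0.124, 0.7  ]), array([0.437, 0.08 , 0.8  ]), array([0.412, 0.036, 0.9  ])]
[ 2.056 -1.183 -0.594  0.     0.     0.375] [ 0.159 -0.63   0.241]
```

View pics/crop1.png

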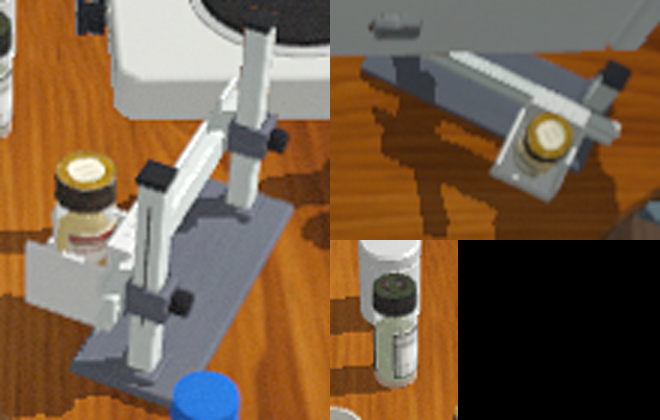

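The crop shows the dark-lidded jar at side (305,240) with a pale green body and a label. The blue one lies apart. The rail's left stretch is free. Next I bring the wrist camera closer, staying low because of the cabinet.

{"fn": "apply_moves", "kwargs": {
  "moves": [
    [0.9, -0.55, 0, 0, 0, 0.18, 1],
    [0.9, -0.55, 0, 0, 0, 0.18, 1],
    [0.9, -0.55, 0, 0, 0, 0.18, 1],
    [0.9, -0.55, 0, 0, 0, 0.18, 1],
    [0.9, -0.55, 0, 0, 0, 0.18, 1]
  ]
}}

```text
time_s: 1.15
tool_pos: [0.3131, -0.4739, 0.2419]
tool_rot: [-179.9, -0.2, -0.7]
force: [0.4, 0.3, 0.2]
grip_width: 0.0869
grasp_force: 0.0
```

Run:
```python
from h import *
print(env.get_obs()['tool_pos'],env.get_obs()['tool_rot'],rows([.47,-.34,.25],T([0]*3,[180,-25,-18])[1]))
```

```text
[ 0.31313415 -0.47388923  0.24187494] [-1.79907267e+02 -1.77740525e-01 -6.92539938e-01] [ 0.7763 -0.6789 -0.0371 -0.0453  0.2868  0.1978]
```

{"fn": "apply_moves", "kwargs": {
  "moves": [
    [0.78, -0.68, -0.04, -0.045, 0.287, 0.198, 1],
    [0.78, -0.68, -0.04, -0.045, 0.287, 0.198, 1],
    [0.78, -0.68, -0.04, -0.045, 0.287, 0.198, 1],
    [0.78, -0.68, -0.04, -0.045, 0.287, 0.198, 1],
    [0.78, -0.68, -0.04, -0.045, 0.287, 0.198, 1]
  ]
}}

```text
time_s: 1.65
tool_pos: [0.4687, -0.3409, 0.2494]
tool_rot: [179.9, -24.9, -18.1]
force: [-0.3, -0.4, 0.3]
grip_width: 0.0869
grasp_force: 0.0
```

Run:
```python
from h import *
import pickle
o=env.get_obs();print(o['tool_pos'],o['tool_rot'])
c=viewer.get_calibration('wrist');im=viewer.read_camera('wrist');save('w1.png',im);pickle.dump(c,open('w1.pkl','wb'))
```

```text
[ 0.46868724 -0.34088653  0.24939116] [179.90327481 -24.94278004 -18.12991061]
```

View pics/w1.png

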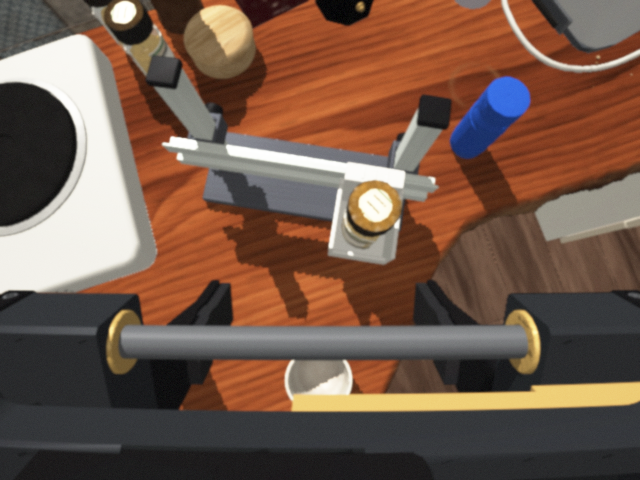

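The view shows the post caps at about (165,72) and (432,110), the rail ends at (170,143) and (435,187), and the neighbouring holder with its jar at (372,210). I need a second, lower and more tilted view.

Run:
```python
from h import *
print(rows([.42,-.26,.22],T([0]*3,[180,-45,-22])[1]))
```

```text
[-0.387  -0.3184 -0.017  -0.0239  0.2337  0.0375]
```

{"fn": "apply_moves", "kwargs": {
  "moves": [
    [-0.39, -0.32, -0.02, -0.024, 0.234, 0.0375, 1],
    [-0.39, -0.32, -0.02, -0.024, 0.234, 0.0375, 1],
    [-0.39, -0.32, -0.02, -0.024, 0.234, 0.0375, 1],
    [-0.39, -0.32, -0.02, -0.024, 0.234, 0.0375, 1]
  ]
}}

```text
time_s: 2.1
tool_pos: [0.4494, -0.2714, 0.1831]
tool_rot: [-177.4, -38.9, -21.4]
force: [-2.2, 0.1, 1.4]
grip_width: 0.0871
grasp_force: 0.0
```

Run:
```python
from h import *
import pickle
o=env.get_obs();print(o['tool_pos'],o['tool_rot'])
c=viewer.get_calibration('wrist');im=viewer.read_camera('wrist');save('w2.png',im);pickle.dump(c,open('w2.pkl','wb'))
a=cv2.imread('pics/w1.png')[40:280,150:450]
b=cv2.imread('pics/w2.png')
f=open('x','w')
# predicted rail region in w2
print(proj(c,[[.58,-.4,.1],[.6,-.3,.1],[.6,-.3,.187]]))
w=np.vstack([cv2.resize(a,(400,320),interpolation=cv2.INTER_CUBIC)])
b2=cv2.resize(b[:,:],(400,300),interpolation=cv2.INTER_AREA)
W=np.zeros((600,800,3),np.uint8);W[:320,:400]=w;W[:300,400:]=b2
W[320:600,0:800]=cv2.resize(b[20:260],(800,300))[:280]
cv2.imwrite('pics/c2.png',b)
```

```text
[ 0.44943965 -0.27141194  0.18308795] [-177.36505355  -38.904485    -21.41484546]
[[422.4878681  132.57736079]
 [296.93736736 150.30277526]
 [282.22930252  60.39749881]]
```

View pics/c2.png

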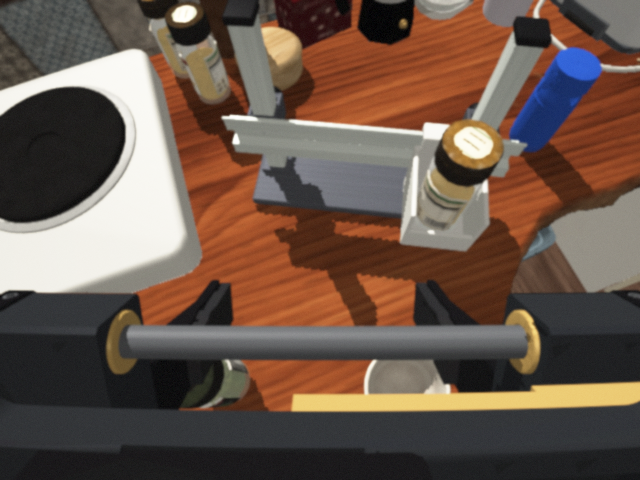

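Run:
```python
import cv2,numpy as np
a=cv2.imread('pics/w1.png');b=cv2.imread('pics/w2.png')
z=lambda i,x,y,w=66,h=50,s=4:cv2.resize(i[y:y+h,x:x+w],None,fx=s,fy=s,interpolation=cv2.INTER_CUBIC)
# tiles 66x50 px x4 ->264x200
t=[z(a,140,40),z(a,150,125),z(a,400,90),z(a,395,160),z(a,195,175),z(b,215,0),z(b,210,105),z(b,500,10),z(b,480,125)]
W=np.vstack([np.hstack(t[i:i+3]) for i in(0,3,6)])
cv2.imwrite('pics/c3.png',W)
```

```text
(no output)
```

View pics/c3.png

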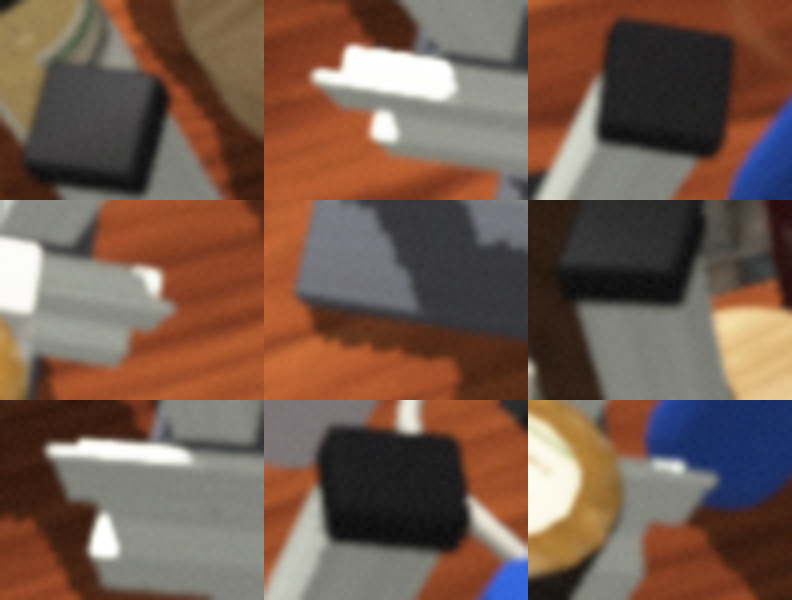

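```bash
cat > rackfit.py <<'E'
from h import *
import pickle
from scipy.optimize import least_squares
np.set_printoptions(precision=4,suppress=True)
c1=pickle.load(open('w1.pkl','rb'));c2=pickle.load(open('w2.pkl','rb'))
L=lambda h:[.0015,.1215,h];Rr=lambda h:[.0015,-.1215,h];LL=lambda h:[.001,.1215,h-.046];RL=lambda h:[.001,-.1215,h-.046]
PL=lambda h:[.025,.092,.187];PR=lambda h:[.025,-.092,.187]
obs=[(c1,PL,(164.2,69.3)),(c1,PR,(434.3,110)),(c1,L,(162.5,144)),(c1,Rr,(438.7,187)),(c1,LL,(181.5,162.5)),(c1,RL,(427,201)),
 (c2,L,(221.7,117.5)),(c2,Rr,(527,145)),(c2,LL,(236,151)),(c2,PR,(532,28))]
def w(p,q): return np.array([p[0],p[1],0])+R.from_euler('z',p[2]).apply(q)
def res(p): return np.concatenate([(proj(c,w(p,f(p[3])))[0]-u) for c,f,u in obs])
s=least_squares(res,[.58,-.36,-.3,.13],loss='soft_l1')
print(s.x,np.degrees(s.x[2]));print(res(s.x).reshape(-1,2))
for a,b in((2,6),(3,7),(4,8),(1,9)): print(tri([ray(obs[a][0],obs[a][2]),ray(obs[b][0],obs[b][2])]))
E
python3 rackfit.py
```

```text
[ 0.5917 -0.3588 -0.4812  0.1066] -27.571132484940847
[[-1.2877 -0.0758]
 [ 1.0068 -0.2077]
 [-0.2018 -0.4802]
 [-0.2364  0.0291]
 [-0.0455  0.1812]
 [-2.9813  0.3219]
 [ 0.2157 -0.1969]
 [ 0.2044 -0.2485]
 [-0.3596  0.5323]
 [ 1.9531 -0.1996]]
(array([ 0.6488, -0.2517,  0.1067]), [0.00018608756621172283, 0.00018608756621187018])
(array([ 0.537 , -0.4677,  0.1057]), [9.13575401985942e-05, 9.135754019861627e-05])
(array([ 0.6483, -0.252 ,  0.0618]), [7.103906295220135e-05, 7.103906295219422e-05])
(array([ 0.5717, -0.4512,  0.1866]), [0.00024771755467173107, 0.0002477175546717146])
```

The rack fit is consistent: the rail length comes out at 243 mm and the post tops at 187 mm. Its origin is (0.592,-0.359), yaw is -27.6°, and the upper edge is about 106.5 mm high. Next are the jar and the holder.

Run:
```python
from h import *
print(env.get_obs()['qpos'],rows([.45,-.12,.26],T([0]*3,[180,0,-10])[1]))
```

```text
[ 46.69818518 -16.81367733  -8.46457218 135.04671671 -33.76292403
  28.18789927 -48.16424649] [ 0.0269 -0.7536 -0.436   0.0131 -0.4564 -0.1257]
```

{"fn": "apply_moves", "kwargs": {
  "moves": [
    [0.0, 0.0, -0.43, 0, -0.22, 0, 1],
    [0.03, -0.3, -0.43, 0, -0.45, -0.06, 1],
    [0.03, -0.55, -0.43, 0.01, -0.45, -0.12, 1],
    [0.03, -0.75, -0.43, 0.01, -0.45, -0.12, 1],
    [0.03, -0.75, -0.43, 0.01, -0.45, -0.12, 1],
    [0.03, -0.75, -0.43, 0.01, -0.45, -0.12, 1]
  ]
}}

```text
time_s: 2.75
tool_pos: [0.4569, -0.1235, 0.2654]
tool_rot: [-179.9, -0.8, -10.5]
force: [0.1, 0.5, -0.7]
grip_width: 0.087
grasp_force: 0.0
```

Run:
```python
from h import *
import pickle
np.set_printoptions(precision=4,suppress=True)
o=env.get_obs();print(o['time_s'],o['tool_pos'],o['tool_rot'])
c=viewer.get_calibration('wrist');im=viewer.read_camera('wrist');save('w3.png',im);pickle.dump(c,open('w3.pkl','wb'))
for t in('spice_jar','steel_shaker','mug','holder'): print(t,[(round(b['conf'],2),np.round(b['location']),onz(c,b['location'],.05)) for b in boxes_of('wrist',t)][:3])
print(rows([.44,.14,.27],T([0]*3,[180,0,0])[1]))
```

```text
2.75 [ 0.4569 -0.1235  0.2654] [-179.8905   -0.8058  -10.482 ]
spice_jar [(0.64, array([382., 204.]), array([ 0.4599, -0.1822,  0.05  ]))]
steel_shaker [(0.93, array([278., 222.]), array([ 0.4611, -0.0782,  0.05  ]))]
mug [(0.66, array([518., 233.]), array([ 0.4065, -0.3138,  0.05  ]))]
holder [(0.6, array([ 78., 268.]), array([0.4515, 0.1394, 0.05  ]))]
[-0.3134 -1.2969 -0.033   0.0019 -0.0107 -0.128 ]
```

{"fn": "apply_moves", "kwargs": {
  "moves": [
    [-0.3, -1, -0.03, 0, 0, -0.12, 1],
    [-0.3, -1, -0.03, 0, 0, -0.12, 1],
    [-0.3, -1, -0.03, 0, 0, -0.12, 1],
    [-0.3, -1, -0.03, 0, 0, -0.12, 1],
    [-0.3, -1, -0.03, 0, 0, -0.12, 1]
  ]
}}

```text
time_s: 3.5
tool_pos: [0.4301, 0.0881, 0.2706]
tool_rot: [179.8, -1.0, -0.1]
force: [-0.1, -0.5, 0.1]
grip_width: 0.087
grasp_force: 0.0
```

Run:
```python
from h import *
import pickle
np.set_printoptions(precision=4,suppress=True)
o=env.get_obs();print(o['time_s'],o['tool_pos'],o['tool_rot'],o['qpos'])
c=viewer.get_calibration('wrist');im=viewer.read_camera('wrist');save('w4.png',im);pickle.dump(c,open('w4.pkl','wb'))
for t in('spice_jar','steel_shaker','mug','holder'): print(t,[(round(b['conf'],2),np.round(b['location']),onz(c,b['location'],.05)) for b in boxes_of('wrist',t)][:3])
print(proj(c,[[.44,.14,.03],[.46,-.176,.1]]))
print(rows([.44,.16,.21],T([0]*3,[180,0,0])[1]))
```

```text
3.5 [0.4301 0.0881 0.2706] [179.7913  -1.0462  -0.0835] [ 26.6943  -9.6194 -37.127  107.9946  -5.5044  78.7544 -99.1491]
spice_jar [(0.92, array([596., 186.]), array([ 0.4629, -0.1894,  0.05  ]))]
steel_shaker [(0.59, array([490., 188.]), array([ 0.4607, -0.0791,  0.05  ])), (0.37, array([260., 201.]), array([0.4472, 0.1493, 0.05  ]))]
mug []
holder [(0.56, array([261., 203.]), array([0.4456, 0.1481, 0.05  ]))]
[[272.334  204.9387]
 [620.5428 196.6207]]
[ 0.0325 -0.3987  0.2966  0.003  -0.0105 -0.008 ]
```

View pics/w4.png

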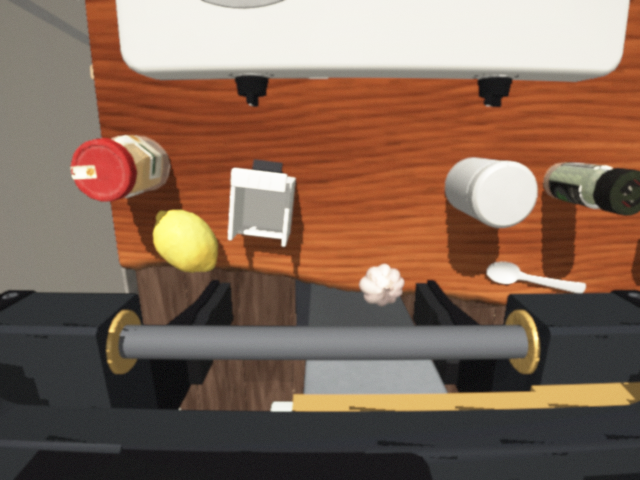

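The picture shows the holder at (262,205) with its hook roof away from the robot at (258,180) and the front wall at (262,240). A lemon sits at its left front at (185,240). The steel shaker is at (490,190), and the jar with the black lid and dark green label is at (595,188). I take a closer second view.

{"fn": "apply_moves", "kwargs": {
  "moves": [
    [0.03, -0.4, 0.3, 0, -0.01, 0, 1],
    [0.03, -0.4, 0.3, 0, -0.01, 0, 1],
    [0.03, -0.4, 0.3, 0, -0.01, 0, 1]
  ]
}}

```text
time_s: 4.05
tool_pos: [0.4368, 0.1655, 0.2058]
tool_rot: [179.9, 0.4, -0.2]
force: [-1.1, -0.2, -0.3]
grip_width: 0.0866
grasp_force: 0.0
```

Run:
```python
from h import *
import pickle
np.set_printoptions(precision=4,suppress=True)
o=env.get_obs();print(o['time_s'],o['tool_pos'],o['tool_rot'])
c=viewer.get_calibration('wrist');im=viewer.read_camera('wrist');save('w5.png',im);pickle.dump(c,open('w5.pkl','wb'))
q=proj(c,[[.44,.148,.03]])[0];print(q)
x,y=int(q[0])-80,int(q[1])-75
a=im[y:y+150,x:x+160];b=viewer and cv2.imread('pics/w4.png')[145:265,210:310,::-1]
W=np.zeros((600,800,3),np.uint8);W[:450,:480]=cv2.resize(a,(480,450),interpolation=cv2.INTER_CUBIC);W[:384,480:]=cv2.resize(b,(320,384),interpolation=cv2.INTER_CUBIC)
save('c5.png',W);print(x,y)
```

```text
4.05 [0.4368 0.1655 0.2058] [179.9251   0.3546  -0.239 ]
[342.288  219.8002]
262 144
```

View pics/c5.png

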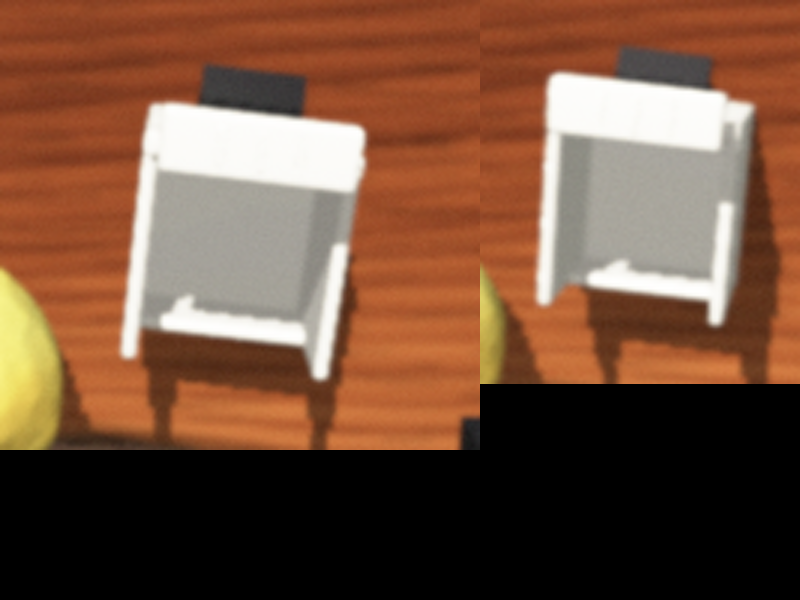

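Run:
```python
from h import *
import pickle
from scipy.optimize import least_squares
np.set_printoptions(precision=4,suppress=True)
c4=pickle.load(open('w4.pkl','rb'));c5=pickle.load(open('w5.pkl','rb'))
P=np.array([[-34,29,56],[-34,-29,56],[39,25,75],[39,-25,75],[23,-25,75],[23,25,75]])/1e3
U5=np.array([[302.7,262.7],[371.3,270.7],[315.3,178.3],[383.7,186.7],[381.3,208],[314.7,200.7]])
U4=np.array([[227.8,239.7],[286.6,246.6],[231.9,168.4],[287.2,174.7],[285,191.9],[232.5,186.3]])
def w(p): return np.array([p[0],p[1],p[3]])+R.from_euler('z',p[2]).apply(P)
def res(p): return np.r_[(proj(c5,w(p))-U5).ravel(),(proj(c4,w(p))-U4).ravel()]
s=least_squares(res,[.44,.148,-.1,0],loss='soft_l1');print(s.x,np.degrees(s.x[2]));print(res(s.x).reshape(-1,2))
h=s.x
for i in range(6): print(tri([ray(c5,U5[i]),ray(c4,U4[i])])[0][2],end=' ')
# jar: top-lid centre
yaw=np.degrees(h[2]);g=np.array([h[0],h[1],0])+R.from_euler('z',h[2]).apply([-.004,0,.038]);print('\ngrip',g)
rt=R.from_euler('xyz',[180,-25,yaw],degrees=True)
for d in(.09,.0): print(d,rows(g-d*rt.apply([0,0,1]),rt))
# lemon edge in holder frame at z .025
for p in((262+0,144+88),(262+20,144+125)): 
    q=onz(c5,p,.025);print('lemon',R.from_euler('z',-h[2]).apply(q-[h[0],h[1],0]))
```

```text
[ 0.4397  0.1492 -0.1178 -0.0001] -6.748388264037596
[[ 0.1445  0.1677]
 [ 0.064  -0.4944]
 [ 1.5016  0.8812]
 [ 0.3946  0.2882]
 [-0.5811  0.1277]
 [-0.2492 -0.1077]
 [ 0.5786  0.0496]
 [-0.694  -0.4109]
 [ 0.0466 -0.1603]
 [-0.2649 -0.1585]
 [ 0.3152  0.1378]
 [-1.545  -0.4586]]
0.05762507476455056 0.05332070699934056 0.06956915409855938 0.07264999111944476 0.07757887688403038 0.06939540609032971 
grip [0.4357 0.1497 0.038 ]
0.09 [-0.1979  0.0442  0.4395 -0.014   0.2933  0.0735]
0.0 [-0.0072  0.064   0.8466 -0.014   0.2933  0.0735]
lemon [-0.0201  0.069   0.025 ]
lemon [-0.0536  0.0481  0.025 ]
```

The fit gives the holder at (0.440,0.149,0.000) with yaw -6.7°. The height check is good and the lemon clears the fingers. I approach with the fingers tilted 25° forward.

{"fn": "apply_moves", "kwargs": {
  "moves": [
    [-0.2, 0.044, 0.44, -0.014, 0.293, 0.0735, 1],
    [-0.2, 0.044, 0.44, -0.014, 0.293, 0.0735, 1],
    [-0.2, 0.044, 0.44, -0.014, 0.293, 0.0735, 1],
    [-0.2, 0.044, 0.44, -0.014, 0.293, 0.0735, 1],
    [-0.2, 0.044, 0.44, -0.014, 0.293, 0.0735, 1]
  ]
}}

```text
time_s: 4.6
tool_pos: [0.3988, 0.1461, 0.1242]
tool_rot: [179.1, -23.1, -6.6]
force: [-0.3, -0.6, 0.1]
grip_width: 0.0871
grasp_force: 0.0
```

Run:
```python
from h import *
np.set_printoptions(precision=4,suppress=True)
o=env.get_obs();print(o['time_s'],o['tool_pos'],o['tool_rot'],o['qpos'])
rt=R.from_euler('xyz',[180,-25,-6.75],degrees=True)
for d in(.045,0): print(rows(np.array([.4357,.1497,.038])-d*rt.apply([0,0,1]),rt))
```

```text
4.6 [0.3988 0.1461 0.1242] [179.0862 -23.1036  -6.6182] [ -10.611   -17.2876  -23.2258  135.5225   12.6849   43.9275 -138.5948]
[-0.0099 -0.0434  0.2422  0.01    0.0221  0.0016]
[-0.0025 -0.0468  0.467   0.01    0.0221  0.0016]
```

{"fn": "apply_moves", "kwargs": {
  "moves": [
    [-0.005, -0.045, 0.12, 0.01, 0.022, 0.0016, 1],
    [-0.004, -0.046, 0.24, 0.01, 0.022, 0.0016, 1],
    [-0.003, -0.047, 0.36, 0.01, 0.022, 0.0016, 1],
    [-0.0025, -0.047, 0.467, 0.01, 0.022, 0.0016, 1],
    [-0.0025, -0.047, 0.467, 0.01, 0.022, 0.0016, 1],
    [-0.0025, -0.047, 0.467, 0.01, 0.022, 0.0016, 1]
  ]
}}

```text
time_s: 5.2
tool_pos: [0.4362, 0.1504, 0.0384]
tool_rot: [-180.0, -24.9, -6.7]
force: [0.5, 0.1, 0.4]
grip_width: 0.0872
grasp_force: 0.0
```

Run:
```python
from h import *
np.set_printoptions(precision=4,suppress=True)
o=env.get_obs();print(o['time_s'],o['tool_pos'],o['tool_rot'],o['qpos'],o['force'])
```

```text
5.2 [0.4362 0.1504 0.0384] [-179.992   -24.9098   -6.7451] [   8.7882   -3.2087  -42.0615  137.1843   29.1991   28.9689 -154.0428] [0.479  0.1121 0.3756]
```

{"fn": "apply_moves", "kwargs": {
  "moves": [
    [0, 0, 0, 0, 0, 0, 0.4],
    [0, 0, 0, 0, 0, 0, 0.4],
    [0, 0, 0, 0, 0, 0, 0.4],
    [0, 0, 0, 0, 0, 0, 0.4],
    [0, 0, 0, 0, 0, 0, 0.4],
    [0, 0, 0, 0, 0, 0, 0.4]
  ],
  "grip_force": 35
}}

```text
time_s: 5.8
tool_pos: [0.4354, 0.1531, 0.0389]
tool_rot: [-180.0, -25.0, -6.4]
force: [-2.7, -2.0, 5.6]
grip_width: 0.0577
grasp_force: 35.0
```

Run:
```python
from h import *
np.set_printoptions(precision=4,suppress=True)
o=env.get_obs();print(o['tool_pos'],o['tool_rot'],o['qpos'],o['grip_width'],o['grasp_force'])
print('up',rows([.436,.150,.12],T([0]*3,[180,-15,-6.7])[1]),rows([.47,.10,.20],T([0]*3,[180,0,-10])[1]))
```

```text
[0.4354 0.1531 0.0389] [-179.9864  -24.9832   -6.4293] [   8.4185   -3.294   -42.0661  137.1857   29.1931   28.9873 -154.0922] 0.0576596375638296 34.9999425932765
up [ 0.1755  0.0152 -0.3654 -0.0012 -0.1162  0.003 ] [ 0.5229  0.2445 -0.6449 -0.0092 -0.2906  0.0409]
```

{"fn": "apply_moves", "kwargs": {
  "moves": [
    [0.08, 0.01, -0.18, 0, -0.03, 0.003, 0.4],
    [0.175, 0.015, -0.365, 0, -0.1, 0.003, 0.4],
    [0.3, 0.1, -0.5, 0, -0.18, 0.02, 0.4],
    [0.4, 0.15, -0.58, 0, -0.25, 0.04, 0.4],
    [0.52, 0.24, -0.65, -0.01, -0.29, 0.04, 0.4],
    [0.52, 0.24, -0.65, -0.01, -0.29, 0.04, 0.4]
  ]
}}

```text
time_s: 6.4
tool_pos: [0.4741, 0.098, 0.2029]
tool_rot: [-179.9, -0.3, -10.3]
force: [0.4, 0.3, -2.0]
grip_width: 0.0575
grasp_force: 35.0
```

```bash
cat >> h.py <<'E'
RK=np.array([.5917,-.3588,0]);RY=-27.57
def rk(x,y,z): return RK+R.from_euler('z',RY,degrees=True).apply(np.array([x,y,z])/1e3)
def inrk(p): return R.from_euler('z',-RY,degrees=True).apply(np.array(p)-RK)*1e3
def tool(pitch): return R.from_euler('xyz',[180,pitch,RY],degrees=True)
E
python3 - <<'E'
from h import *
np.set_printoptions(precision=4,suppress=True)
o=env.get_obs();print(o['tool_pos'],o['tool_rot'],o['qpos'],o['grip_width'])
print(rows([.53,-.08,.23],R.from_euler('xyz',[180,0,-18],degrees=True)),rows(rk(-41,60,180),tool(0)))
E
```

```text
[0.4741 0.098  0.2029] [-179.9454   -0.2854  -10.2932] [  11.8332    0.3565  -26.6118  108.3604    0.2444   71.0394 -115.1497] 0.05749962741971951
[ 0.4347  0.8256 -0.1339 -0.0009 -0.0033  0.0897] [ 0.8794  1.7949  0.1174 -0.0011 -0.0032  0.201 ]
```

{"fn": "apply_moves", "kwargs": {
  "moves": [
    [0.2, 0.25, -0.13, 0, 0, 0.03, 0.4],
    [0.43, 0.5, -0.13, 0, 0, 0.06, 0.4],
    [0.43, 0.83, -0.13, 0, 0, 0.09, 0.4],
    [0.43, 0.83, -0.13, 0, 0, 0.09, 0.4],
    [0.43, 0.83, -0.13, 0, 0, 0.09, 0.4]
  ]
}}

```text
time_s: 6.9
tool_pos: [0.5243, -0.0856, 0.2251]
tool_rot: [179.7, -0.0, -18.3]
force: [-1.0, 0.8, -1.5]
grip_width: 0.0577
grasp_force: 35.0
```

Run:
```python
from h import *
np.set_printoptions(precision=4,suppress=True)
o=env.get_obs();print(o['tool_pos'],o['qpos'])
print(rows(rk(-41,60,130),tool(0)))
```

```text
[ 0.5243 -0.0856  0.2251] [  22.0315    5.2728  -16.7162  100.7789    1.8385   74.2323 -103.4356]
[ 0.595   0.8596  0.4796  0.003  -0.0003  0.1077]
```

{"fn": "apply_moves", "kwargs": {
  "moves": [
    [0.2, 0.29, 0, 0, 0, 0.036, 0.4],
    [0.4, 0.57, 0, 0, 0, 0.072, 0.4],
    [0.55, 0.8, 0.1, 0, 0, 0.1, 0.4],
    [0.595, 0.86, 0.25, 0.003, 0, 0.1077, 0.4],
    [0.595, 0.86, 0.48, 0.003, 0, 0.1077, 0.4],
    [0.595, 0.86, 0.48, 0.003, 0, 0.1077, 0.4],
    [0.595, 0.86, 0.48, 0.003, 0, 0.1077, 0.4]
  ]
}}

```text
time_s: 7.6
tool_pos: [0.5844, -0.2758, 0.1271]
tool_rot: [-179.7, 0.4, -26.9]
force: [0.7, -0.3, -1.9]
grip_width: 0.0576
grasp_force: 35.0
```

Run:
```python
from h import *
import pickle
np.set_printoptions(precision=4,suppress=True)
o=env.get_obs();print(o['time_s'],o['tool_pos'],o['tool_rot'],o['qpos'],inrk(o['tool_pos']))
c=viewer.get_calibration('wrist');im=viewer.read_camera('wrist');save('w6.png',im);pickle.dump(c,open('w6.pkl','wb'))
cr=im[110:330,170:510].copy()
W=cv2.resize(cr,(800,518),interpolation=cv2.INTER_CUBIC);s=800/340
# predicted: rail edge (y -20..121), roof corners for the held holder
Rh=R.from_euler('zy',[RY,25],degrees=True)
t=o['tool_pos']
for p in [[39,25,75],[39,-25,75],[23,25,75],[23,-25,75]]:
    q=proj(c,t+Rh.apply((np.array(p)-[-4.2,0,38.9])/1e3))[0];print('roof',p,q);cv2.drawMarker(W,tuple(int(v) for v in (q-[170,110])*s),(255,0,0),0,10,1)
for y in(121.5,90,30,0):
    for x in(0,3):
        q=proj(c,rk(x,y,106.5))[0];print('rail',x,y,q);cv2.drawMarker(W,tuple(int(v) for v in (q-[170,110])*s),(0,200,0),0,10,1)
save('c6.png',W)
```

```text
7.6 [ 0.5844 -0.2758  0.1271] [-179.7466    0.3813  -26.9227] [ 30.3107  22.7102  -9.1808  90.9438   3.5257  67.0048 -96.4926] [-44.8731  70.2069 127.0763]
roof [39, 25, 75] [242.5676 205.6312]
roof [39, -25, 75] [382.679 207.486]
roof [23, 25, 75] [239.3587 249.784 ]
roof [23, -25, 75] [380.941  255.3139]
rail 0 121.5 [211.3238 207.9931]
rail 3 121.5 [210.8501 201.428 ]
rail 0 90 [280.9566 208.7379]
rail 3 90 [280.8263 202.1467]
rail 0 30 [414.3496 210.4926]
rail 3 30 [414.8836 203.923 ]
rail 0 0 [480.0632 211.5186]
rail 3 0 [480.9133 204.9947]
```

View pics/c6.png

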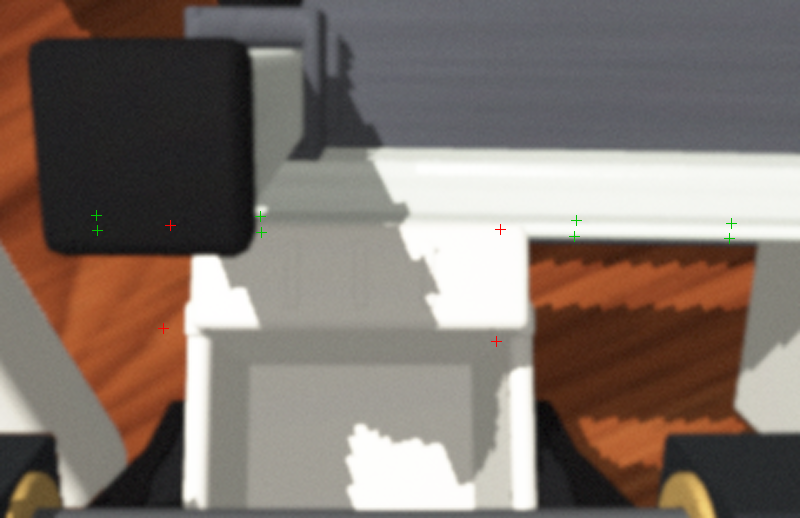

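The picture shows the roof's rear edge at crop row 225, parallel to the rail, and the rail's front edge at row 240. The lateral fit is about 4 mm to the right of the prediction. The lip needs about 3 mm more to the rear. I let the arm settle first.

{"fn": "apply_moves", "kwargs": {
  "moves": [
    [0, 0, 0, 0, 0, 0, 0.4],
    [0, 0, 0, 0, 0, 0, 0.4],
    [0, 0, 0, 0, 0, 0, 0.4]
  ]
}}

```text
time_s: 7.95
tool_pos: [0.5874, -0.2768, 0.1328]
tool_rot: [-179.8, -0.2, -26.9]
force: [-0.7, -0.0, -2.1]
grip_width: 0.0581
grasp_force: 35.0
```

Run:
```python
from h import *
np.set_printoptions(precision=4,suppress=True)
o=env.get_obs();print(o['tool_rot'],inrk(o['tool_pos']),o['joint_velocities'],o['force'])
```

```text
[-179.7656   -0.2016  -26.8579] [-41.7209  70.6743 132.8023] [0.2616 0.4794 0.2411 0.3718 0.0311 0.045  0.0753] [-0.6569 -0.0009 -2.1417]
```

{"fn": "apply_moves", "kwargs": {
  "moves": [
    [0, 0.05, 0, 0, 0, 0.005, 0.4],
    [0, 0.05, 0.05, 0, 0, 0.005, 0.4],
    [0, 0.05, 0.1, 0, 0, 0.005, 0.4],
    [0, 0.05, 0.13, 0, 0, 0.005, 0.4],
    [0, 0.05, 0.13, 0, 0, 0.005, 0.4],
    [0, 0.05, 0.13, 0, 0, 0.005, 0.4],
    [0, 0.05, 0.13, 0, 0, 0.005, 0.4]
  ]
}}

```text
time_s: 8.65
tool_pos: [0.5822, -0.2862, 0.1049]
tool_rot: [-179.8, -0.0, -27.4]
force: [0.4, 0.1, -2.0]
grip_width: 0.0574
grasp_force: 35.0
```

Run:
```python
from h import *
np.set_printoptions(precision=4,suppress=True)
o=env.get_obs();print(o['tool_rot'],inrk(o['tool_pos']),o['force'])
```

```text
[-179.7709   -0.0393  -27.3502] [-42.0501  59.9479 104.8511] [ 0.4376  0.0963 -2.0262]
```

{"fn": "apply_moves", "kwargs": {
  "moves": [
    [0, 0, 0.006, 0, 0, 0, 0.4],
    [0, 0, 0.012, 0, 0, 0, 0.4],
    [0, 0, 0.018, 0, 0, 0, 0.4],
    [0, 0, 0.024, 0, 0, 0, 0.4],
    [0, 0, 0.03, 0, 0, 0, 0.4],
    [0, 0, 0.035, 0, 0, 0, 0.4],
    [0, 0, 0.04, 0, 0, 0, 0.4],
    [0, 0, 0.04, 0, 0, 0, 0.4]
  ]
}}

```text
time_s: 9.45
tool_pos: [0.5817, -0.2862, 0.0964]
tool_rot: [-179.8, 0.0, -27.4]
force: [-0.6, -0.1, -1.8]
grip_width: 0.0578
grasp_force: 35.0
```

Run:
```python
from h import *
np.set_printoptions(precision=4,suppress=True)
o=env.get_obs();print(o['tool_rot'],inrk(o['tool_pos']),o['force'],o['wrist_torque'])
```

```text
[-179.7797    0.0078  -27.3645] [-42.4431  59.7647  96.3854] [-0.6499 -0.1467 -1.7919] [0.0869 0.004  0.028 ]
```

{"fn": "apply_moves", "kwargs": {
  "moves": [
    [0, 0, 0.004, 0, 0, 0, 0.4],
    [0, 0, 0.008, 0, 0, 0, 0.4],
    [0, 0, 0.012, 0, 0, 0, 0.4],
    [0, 0, 0.015, 0, 0, 0, 0.4],
    [0, 0, 0.015, 0, 0, 0, 0.4]
  ]
}}

```text
time_s: 9.95
tool_pos: [0.5817, -0.2862, 0.0934]
tool_rot: [-179.8, 0.0, -27.4]
force: [0.6, -0.6, -1.4]
grip_width: 0.0576
grasp_force: 35.0
```

Run:
```python
from h import *
np.set_printoptions(precision=4,suppress=True)
o=env.get_obs();print(o['tool_rot'],inrk(o['tool_pos']),o['force'],o['wrist_torque'])
```

```text
[-179.7811    0.0083  -27.3644] [-42.4411  59.7546  93.4348] [ 0.6148 -0.6076 -1.4   ] [ 0.0343 -0.0047 -0.0069]
```

{"fn": "apply_moves", "kwargs": {
  "moves": [
    [0, 0, 0.003, 0, 0, 0, 0.4],
    [0, 0, 0.006, 0, 0, 0, 0.4],
    [0, 0, 0.006, 0, 0, 0, 0.4]
  ]
}}

```text
time_s: 10.25
tool_pos: [0.582, -0.2863, 0.0925]
tool_rot: [-179.8, -0.0, -27.4]
force: [0.4, -0.7, -1.1]
grip_width: 0.0577
grasp_force: 35.0
```

{"fn": "apply_moves", "kwargs": {
  "moves": [
    [0, 0, 0.003, 0, 0, 0, 0.4],
    [0, 0, 0.005, 0, 0, 0, 0.4],
    [0, 0, 0.005, 0, 0, 0, 0.4]
  ]
}}

```text
time_s: 10.55
tool_pos: [0.5825, -0.2865, 0.0922]
tool_rot: [-179.8, -0.1, -27.4]
force: [0.1, -0.3, 1.9]
grip_width: 0.058
grasp_force: 35.0
```

Contact is felt at about 4 N upward with the TCP at 92.3 mm, which puts the edge near 106.6 mm and agrees with the camera. Now the slow tilt about the edge.

```bash
cat > tilt.py <<'E'
from h import *
import sys
np.set_printoptions(precision=4,suppress=True,linewidth=150)
a=np.array([35.9,31.1])
def tcp(f):   # rack x,z (mm), pitch
    t=np.radians(f);d=3.0*f/25;c,s=np.cos(t),np.sin(t)
    th=np.array([1.5+d,106.6-abs(d*np.tan(t))])
    return th-np.array([c*a[0]+s*a[1],-s*a[0]+c*a[1]])
def table(f0,f1,n):
    r0=np.radians(f0-25) # tool pitch at start: tool x=(cos p,-sin p) in (x,z); tool z=(-sin p,-cos p)
    for f in np.linspace(f0,f1,n+1)[1:]:
        d=tcp(f)-tcp(f0); X=d@[np.cos(r0),-np.sin(r0)]; Z=d@[-np.sin(r0),-np.cos(r0)]
        print([round(X/200,4),0,round(Z/200,4),0,round(np.radians(f0-f)/1.5,4),0,.4])
o=env.get_obs();q=inrk(o['tool_pos']);print(q,o['tool_rot'],o['force'],'model',tcp(25+ (o['tool_rot'][1])))
table(*map(float,sys.argv[1:3]),int(sys.argv[3]))
E
python3 tilt.py 25 14 10
```

```text
[-41.6551  59.8426  92.1589] [-179.7773   -0.1074  -27.3637] [ 0.1037 -0.2635  1.9466] model [-41.1683  92.1141]
[np.float64(0.0006), 0, np.float64(0.0037), 0, np.float64(0.0128), 0, 0.4]
[np.float64(0.0013), 0, np.float64(0.0075), 0, np.float64(0.0256), 0, 0.4]
[np.float64(0.0021), 0, np.float64(0.0112), 0, np.float64(0.0384), 0, 0.4]
[np.float64(0.003), 0, np.float64(0.015), 0, np.float64(0.0512), 0, 0.4]
[np.float64(0.004), 0, np.float64(0.0187), 0, np.float64(0.064), 0, 0.4]
[np.float64(0.005), 0, np.float64(0.0225), 0, np.float64(0.0768), 0, 0.4]
[np.float64(0.0062), 0, np.float64(0.0263), 0, np.float64(0.0896), 0, 0.4]
[np.float64(0.0074), 0, np.float64(0.03), 0, np.float64(0.1024), 0, 0.4]
[np.float64(0.0086), 0, np.float64(0.0337), 0, np.float64(0.1152), 0, 0.4]
[np.float64(0.01), 0, np.float64(0.0375), 0, np.float64(0.128), 0, 0.4]
```

{"fn": "apply_moves", "kwargs": {
  "moves": [
    [0.0003, 0, 0.0018, 0, 0.0064, 0, 0.4],
    [0.0006, 0, 0.0037, 0, 0.0128, 0, 0.4],
    [0.001, 0, 0.0056, 0, 0.0192, 0, 0.4],
    [0.0013, 0, 0.0075, 0, 0.0256, 0, 0.4],
    [0.0017, 0, 0.0094, 0, 0.032, 0, 0.4],
    [0.0021, 0, 0.0112, 0, 0.0384, 0, 0.4],
    [0.0025, 0, 0.0131, 0, 0.0448, 0, 0.4],
    [0.003, 0, 0.015, 0, 0.0512, 0, 0.4],
    [0.0035, 0, 0.0168, 0, 0.0576, 0, 0.4],
    [0.004, 0, 0.0187, 0, 0.064, 0, 0.4],
    [0.004, 0, 0.0187, 0, 0.064, 0, 0.4]
  ]
}}

```text
time_s: 11.65
tool_pos: [0.5832, -0.2869, 0.0883]
tool_rot: [-179.8, -5.6, -27.4]
force: [4.9, -2.7, 3.3]
grip_width: 0.0576
grasp_force: 35.0
```

```bash
python3 tilt.py 19.5 14 10
```

```text
[-40.8624  59.8132  88.3286] [-179.778    -5.6463  -27.3851] [ 4.9212 -2.6849  3.2712] model [-40.3554  88.3389]
[np.float64(0.0003), 0, np.float64(0.0019), 0, np.float64(0.0064), 0, 0.4]
[np.float64(0.0007), 0, np.float64(0.0038), 0, np.float64(0.0128), 0, 0.4]
[np.float64(0.001), 0, np.float64(0.0058), 0, np.float64(0.0192), 0, 0.4]
[np.float64(0.0014), 0, np.float64(0.0077), 0, np.float64(0.0256), 0, 0.4]
[np.float64(0.0018), 0, np.float64(0.0096), 0, np.float64(0.032), 0, 0.4]
[np.float64(0.0023), 0, np.float64(0.0115), 0, np.float64(0.0384), 0, 0.4]
[np.float64(0.0027), 0, np.float64(0.0135), 0, np.float64(0.0448), 0, 0.4]
[np.float64(0.0032), 0, np.float64(0.0154), 0, np.float64(0.0512), 0, 0.4]
[np.float64(0.0037), 0, np.float64(0.0173), 0, np.float64(0.0576), 0, 0.4]
[np.float64(0.0042), 0, np.float64(0.0192), 0, np.float64(0.064), 0, 0.4]
```

The rack pushes the lip about 5 N to the rear, so I shift 1.2 mm that way as I tilt on.

{"fn": "apply_moves", "kwargs": {
  "moves": [
    [0.004, 0, 0.0009, 0, 0.0032, 0, 0.4],
    [0.0065, 0, 0.0019, 0, 0.0064, 0, 0.4],
    [0.0067, 0, 0.0038, 0, 0.0128, 0, 0.4],
    [0.007, 0, 0.0058, 0, 0.0192, 0, 0.4],
    [0.0074, 0, 0.0077, 0, 0.0256, 0, 0.4],
    [0.0078, 0, 0.0096, 0, 0.032, 0, 0.4],
    [0.0078, 0, 0.0096, 0, 0.032, 0, 0.4]
  ]
}}

```text
time_s: 12.35
tool_pos: [0.5841, -0.2873, 0.0863]
tool_rot: [-179.8, -8.3, -27.4]
force: [2.6, -1.9, 4.5]
grip_width: 0.0577
grasp_force: 35.0
```

```bash
python3 tilt.py 16.75 11.25 10; python3 -c "
from h import *
print(R.from_euler('z',-RY,degrees=True).apply(env.get_obs()['force']),env.get_obs()['wrist_torque'])"
```

```text
[-39.8318  59.8571  86.3482] [-179.7821   -8.2987  -27.3909] [ 2.5696 -1.9196  4.5131] model [-39.819   86.5276]
[np.float64(0.0003), 0, np.float64(0.0019), 0, np.float64(0.0064), 0, 0.4]
[np.float64(0.0007), 0, np.float64(0.0039), 0, np.float64(0.0128), 0, 0.4]
[np.float64(0.0011), 0, np.float64(0.0058), 0, np.float64(0.0192), 0, 0.4]
[np.float64(0.0015), 0, np.float64(0.0078), 0, np.float64(0.0256), 0, 0.4]
[np.float64(0.0019), 0, np.float64(0.0097), 0, np.float64(0.032), 0, 0.4]
[np.float64(0.0023), 0, np.float64(0.0117), 0, np.float64(0.0384), 0, 0.4]
[np.float64(0.0028), 0, np.float64(0.0136), 0, np.float64(0.0448), 0, 0.4]
[np.float64(0.0033), 0, np.float64(0.0156), 0, np.float64(0.0512), 0, 0.4]
[np.float64(0.0037), 0, np.float64(0.0175), 0, np.float64(0.0576), 0, 0.4]
[np.float64(0.0043), 0, np.float64(0.0195), 0, np.float64(0.064), 0, 0.4]
[ 3.1662893  -0.51229247  4.51313291] [-0.31057802 -0.620632    0.02004271]
```

{"fn": "apply_moves", "kwargs": {
  "moves": [
    [0.0018, 0, 0.0, 0, 0.0064, 0, 0.4],
    [0.0037, 0, 0.0014, 0, 0.0128, 0, 0.4],
    [0.0041, 0, 0.0033, 0, 0.0192, 0, 0.4],
    [0.0045, 0, 0.0053, 0, 0.0256, 0, 0.4],
    [0.0049, 0, 0.0072, 0, 0.032, 0, 0.4],
    [0.0053, 0, 0.0092, 0, 0.0384, 0, 0.4],
    [0.0058, 0, 0.0111, 0, 0.0448, 0, 0.4],
    [0.0063, 0, 0.0131, 0, 0.0512, 0, 0.4],
    [0.0067, 0, 0.015, 0, 0.0576, 0, 0.4],
    [0.0067, 0, 0.015, 0, 0.0576, 0, 0.4]
  ]
}}

```text
time_s: 13.35
tool_pos: [0.5856, -0.2881, 0.083]
tool_rot: [-179.8, -13.2, -27.4]
force: [2.2, -1.3, 2.6]
grip_width: 0.0576
grasp_force: 35.0
```

```bash
cat >> tilt.py <<'E'
print('Frack',R.from_euler('z',-RY,degrees=True).apply(o['force']),R.from_euler('z',-RY,degrees=True).apply(o['wrist_torque']))
E
python3 tilt.py 11.8 6.3 10
```

```text
[-38.1754  59.8597  83.011 ] [-179.7737  -13.2344  -27.4145] [ 2.1891 -1.3414  2.6106] model [-38.5754  83.1797]
[np.float64(0.0003), 0, np.float64(0.002), 0, np.float64(0.0064), 0, 0.4]
[np.float64(0.0007), 0, np.float64(0.004), 0, np.float64(0.0128), 0, 0.4]
[np.float64(0.0011), 0, np.float64(0.0059), 0, np.float64(0.0192), 0, 0.4]
[np.float64(0.0015), 0, np.float64(0.0079), 0, np.float64(0.0256), 0, 0.4]
[np.float64(0.0019), 0, np.float64(0.0099), 0, np.float64(0.032), 0, 0.4]
[np.float64(0.0024), 0, np.float64(0.0119), 0, np.float64(0.0384), 0, 0.4]
[np.float64(0.0028), 0, np.float64(0.0139), 0, np.float64(0.0448), 0, 0.4]
[np.float64(0.0033), 0, np.float64(0.0158), 0, np.float64(0.0512), 0, 0.4]
[np.float64(0.0038), 0, np.float64(0.0178), 0, np.float64(0.0576), 0, 0.4]
[np.float64(0.0043), 0, np.float64(0.0198), 0, np.float64(0.064), 0, 0.4]
Frack [ 2.5614 -0.1759  2.6106] [-0.0076 -0.4732  0.0487]
```

{"fn": "apply_moves", "kwargs": {
  "moves": [
    [0.0003, 0, 0.002, 0, 0.0064, 0, 0.4],
    [0.0007, 0, 0.004, 0, 0.0128, 0, 0.4],
    [0.0011, 0, 0.0059, 0, 0.0192, 0, 0.4],
    [0.0015, 0, 0.0079, 0, 0.0256, 0, 0.4],
    [0.0019, 0, 0.0099, 0, 0.032, 0, 0.4],
    [0.0024, 0, 0.0119, 0, 0.0384, 0, 0.4],
    [0.0024, 0, 0.0119, 0, 0.0384, 0, 0.4]
  ]
}}

```text
time_s: 14.05
tool_pos: [0.5864, -0.2886, 0.0809]
tool_rot: [-179.8, -16.5, -27.4]
force: [1.1, -0.9, 4.4]
grip_width: 0.0578
grasp_force: 35.0
```

```bash
python3 tilt.py 8.5 3 10
```

```text
[-37.2267  59.8038  80.8729] [-179.7764  -16.5391  -27.426 ] [ 1.0803 -0.8533  4.3572] model [-37.5698  80.9696]
[np.float64(0.0003), 0, np.float64(0.002), 0, np.float64(0.0064), 0, 0.4]
[np.float64(0.0007), 0, np.float64(0.004), 0, np.float64(0.0128), 0, 0.4]
[np.float64(0.0011), 0, np.float64(0.006), 0, np.float64(0.0192), 0, 0.4]
[np.float64(0.0015), 0, np.float64(0.008), 0, np.float64(0.0256), 0, 0.4]
[np.float64(0.0019), 0, np.float64(0.01), 0, np.float64(0.032), 0, 0.4]
[np.float64(0.0024), 0, np.float64(0.012), 0, np.float64(0.0384), 0, 0.4]
[np.float64(0.0028), 0, np.float64(0.014), 0, np.float64(0.0448), 0, 0.4]
[np.float64(0.0033), 0, np.float64(0.016), 0, np.float64(0.0512), 0, 0.4]
[np.float64(0.0038), 0, np.float64(0.018), 0, np.float64(0.0576), 0, 0.4]
[np.float64(0.0043), 0, np.float64(0.02), 0, np.float64(0.064), 0, 0.4]
Frack [ 1.3526 -0.2564  4.3572] [ 0.0183 -0.2282  0.0156]
```

{"fn": "apply_moves", "kwargs": {
  "moves": [
    [0.0003, 0, 0.0018, 0, 0.0064, 0, 0.4],
    [0.0007, 0, 0.0036, 0, 0.0128, 0, 0.4],
    [0.0011, 0, 0.0055, 0, 0.0192, 0, 0.4],
    [0.0015, 0, 0.0074, 0, 0.0256, 0, 0.4],
    [0.0019, 0, 0.0094, 0, 0.032, 0, 0.4],
    [0.0024, 0, 0.0114, 0, 0.0384, 0, 0.4],
    [0.0024, 0, 0.0114, 0, 0.0384, 0, 0.4]
  ]
}}

```text
time_s: 14.75
tool_pos: [0.5876, -0.2892, 0.0788]
tool_rot: [-179.8, -19.9, -27.4]
force: [3.3, -2.5, 1.5]
grip_width: 0.0579
grasp_force: 35.0
```

```bash
python3 tilt.py 5.2 -1.3 10
```

```text
[-35.8613  59.8441  78.7666] [-179.7641  -19.8566  -27.4435] [ 3.3335 -2.4832  1.5399] model [-36.4263  78.7881]
[np.float64(0.0004), 0, np.float64(0.0024), 0, np.float64(0.0076), 0, 0.4]
[np.float64(0.0008), 0, np.float64(0.0048), 0, np.float64(0.0151), 0, 0.4]
[np.float64(0.0013), 0, np.float64(0.0072), 0, np.float64(0.0227), 0, 0.4]
[np.float64(0.0018), 0, np.float64(0.0096), 0, np.float64(0.0303), 0, 0.4]
[np.float64(0.0023), 0, np.float64(0.012), 0, np.float64(0.0378), 0, 0.4]
[np.float64(0.0028), 0, np.float64(0.0143), 0, np.float64(0.0454), 0, 0.4]
[np.float64(0.0034), 0, np.float64(0.0167), 0, np.float64(0.0529), 0, 0.4]
[np.float64(0.004), 0, np.float64(0.0191), 0, np.float64(0.0605), 0, 0.4]
[np.float64(0.0046), 0, np.float64(0.0215), 0, np.float64(0.0681), 0, 0.4]
[np.float64(0.0053), 0, np.float64(0.0239), 0, np.float64(0.0756), 0, 0.4]
Frack [ 4.1043 -0.6584  1.5399] [ 0.0095 -0.5467 -0.0452]
```

{"fn": "apply_moves", "kwargs": {
  "moves": [
    [0.0004, 0, 0.0024, 0, 0.0076, 0, 0.4],
    [0.0008, 0, 0.0048, 0, 0.0151, 0, 0.4],
    [0.0013, 0, 0.0072, 0, 0.0227, 0, 0.4],
    [0.0018, 0, 0.0096, 0, 0.0303, 0, 0.4],
    [0.0023, 0, 0.012, 0, 0.0378, 0, 0.4],
    [0.0028, 0, 0.0143, 0, 0.0454, 0, 0.4],
    [0.0028, 0, 0.0143, 0, 0.0454, 0, 0.4]
  ]
}}

```text
time_s: 15.45
tool_pos: [0.5887, -0.2897, 0.0764]
tool_rot: [-179.8, -23.8, -27.5]
force: [1.2, 0.4, 3.6]
grip_width: 0.0577
grasp_force: 35.0
```

```bash
python3 tilt.py 1.3 -3.2 10
```

```text
[-34.6574  59.8702  76.3601] [-179.7655  -23.7515  -27.4547] [1.1543 0.3773 3.5907] model [-34.9193  76.2863]
[np.float64(0.0003), 0, np.float64(0.0017), 0, np.float64(0.0052), 0, 0.4]
[np.float64(0.0006), 0, np.float64(0.0033), 0, np.float64(0.0105), 0, 0.4]
[np.float64(0.0009), 0, np.float64(0.005), 0, np.float64(0.0157), 0, 0.4]
[np.float64(0.0012), 0, np.float64(0.0067), 0, np.float64(0.0209), 0, 0.4]
[np.float64(0.0015), 0, np.float64(0.0084), 0, np.float64(0.0262), 0, 0.4]
[np.float64(0.0018), 0, np.float64(0.01), 0, np.float64(0.0314), 0, 0.4]
[np.float64(0.0022), 0, np.float64(0.0117), 0, np.float64(0.0367), 0, 0.4]
[np.float64(0.0025), 0, np.float64(0.0134), 0, np.float64(0.0419), 0, 0.4]
[np.float64(0.0029), 0, np.float64(0.015), 0, np.float64(0.0471), 0, 0.4]
[np.float64(0.0033), 0, np.float64(0.0167), 0, np.float64(0.0524), 0, 0.4]
Frack [0.8486 0.8687 3.5907] [ 0.0283 -0.1535 -0.021 ]
```

{"fn": "apply_moves", "kwargs": {
  "moves": [
    [0.0003, 0, 0.0014, 0, 0.0052, 0, 0.4],
    [0.0006, 0, 0.0028, 0, 0.0105, 0, 0.4],
    [0.0009, 0, 0.0042, 0, 0.0157, 0, 0.4],
    [0.0012, 0, 0.0056, 0, 0.0209, 0, 0.4],
    [0.0015, 0, 0.007, 0, 0.0262, 0, 0.4],
    [0.0015, 0, 0.007, 0, 0.0262, 0, 0.4]
  ]
}}

```text
time_s: 16.05
tool_pos: [0.5888, -0.2898, 0.075]
tool_rot: [-179.8, -25.9, -27.5]
force: [-3.4, 1.5, 8.3]
grip_width: 0.0575
grasp_force: 35.0
```

```bash
python3 tilt.py -1 -3 4
python3 - <<'E'
from h import *
import pickle
c=viewer.get_calibration('wrist');im=viewer.read_camera('wrist');save('w7.png',im);pickle.dump(c,open('w7.pkl','wb'))
E
```

```text
[-34.4754  59.8489  75.0018] [-179.7661  -25.9175  -27.4746] [-3.3591  1.5292  8.2751] model [-34.0075  74.9273]
[np.float64(0.0003), 0, np.float64(0.0019), 0, np.float64(0.0058), 0, 0.4]
[np.float64(0.0006), 0, np.float64(0.0037), 0, np.float64(0.0116), 0, 0.4]
[np.float64(0.0009), 0, np.float64(0.0056), 0, np.float64(0.0175), 0, 0.4]
[np.float64(0.0013), 0, np.float64(0.0075), 0, np.float64(0.0233), 0, 0.4]
Frack [-3.6854 -0.1992  8.2751] [ 0.0335  0.2807 -0.0901]
```

{"fn": "apply_moves", "kwargs": {
  "moves": [
    [0.0003, 0, 0.0005, 0, 0.0058, 0, 0.4],
    [0.0006, 0, 0.001, 0, 0.0116, 0, 0.4],
    [0.0009, 0, 0.0015, 0, 0.0175, 0, 0.4],
    [0.0009, 0, 0.0015, 0, 0.0175, 0, 0.4]
  ]
}}

```text
time_s: 16.5
tool_pos: [0.5887, -0.2897, 0.0743]
tool_rot: [-179.8, -27.4, -27.5]
force: [-2.7, 0.9, 5.8]
grip_width: 0.0578
grasp_force: 35.0
```

```bash
python3 tilt.py -2.5 2.5 8
```

```text
[-34.6572  59.8552  74.2689] [-179.7598  -27.3558  -27.49  ] [-2.7416  0.9464  5.8476] model [-33.374  74.039]
[np.float64(-0.0004), 0, np.float64(-0.0023), 0, np.float64(-0.0073), 0, 0.4]
[np.float64(-0.0007), 0, np.float64(-0.0047), 0, np.float64(-0.0145), 0, 0.4]
[np.float64(-0.001), 0, np.float64(-0.007), 0, np.float64(-0.0218), 0, 0.4]
[np.float64(-0.0013), 0, np.float64(-0.0094), 0, np.float64(-0.0291), 0, 0.4]
[np.float64(-0.0015), 0, np.float64(-0.0117), 0, np.float64(-0.0364), 0, 0.4]
[np.float64(-0.0017), 0, np.float64(-0.0141), 0, np.float64(-0.0436), 0, 0.4]
[np.float64(-0.002), 0, np.float64(-0.0164), 0, np.float64(-0.0509), 0, 0.4]
[np.float64(-0.0021), 0, np.float64(-0.0188), 0, np.float64(-0.0582), 0, 0.4]
Frack [-2.8683 -0.4299  5.8476] [-0.0213  0.5689 -0.0605]
```

{"fn": "apply_moves", "kwargs": {
  "moves": [
    [0, 0, -0.001, 0, -0.0073, 0, 0.4],
    [0, 0, -0.003, 0, -0.0145, 0, 0.4],
    [0, 0, -0.005, 0, -0.0218, 0, 0.4],
    [0, 0, -0.007, 0, -0.0291, 0, 0.4],
    [0, 0, -0.007, 0, -0.0291, 0, 0.4]
  ]
}}

```text
time_s: 17.0
tool_pos: [0.5884, -0.2896, 0.0757]
tool_rot: [-179.8, -24.9, -27.5]
force: [-2.4, 0.7, 7.2]
grip_width: 0.0573
grasp_force: 35.0
```

```bash
python3 tilt.py 0 5 8
```

```text
[-34.9353  59.8658  75.6669] [-179.7677  -24.8518  -27.4659] [-2.4213  0.6625  7.2178] model [-34.4626  75.5929]
[np.float64(-0.0004), 0, np.float64(-0.0023), 0, np.float64(-0.0073), 0, 0.4]
[np.float64(-0.0007), 0, np.float64(-0.0047), 0, np.float64(-0.0145), 0, 0.4]
[np.float64(-0.001), 0, np.float64(-0.007), 0, np.float64(-0.0218), 0, 0.4]
[np.float64(-0.0013), 0, np.float64(-0.0093), 0, np.float64(-0.0291), 0, 0.4]
[np.float64(-0.0016), 0, np.float64(-0.0117), 0, np.float64(-0.0364), 0, 0.4]
[np.float64(-0.0018), 0, np.float64(-0.014), 0, np.float64(-0.0436), 0, 0.4]
[np.float64(-0.002), 0, np.float64(-0.0163), 0, np.float64(-0.0509), 0, 0.4]
[np.float64(-0.0022), 0, np.float64(-0.0186), 0, np.float64(-0.0582), 0, 0.4]
Frack [-2.4529 -0.5334  7.2178] [-0.0045  0.2298 -0.0006]
```

{"fn": "apply_moves", "kwargs": {
  "moves": [
    [-0.0004, 0, -0.004, 0, -0.0073, 0, 0.4],
    [-0.0007, 0, -0.007, 0, -0.0145, 0, 0.4],
    [-0.001, 0, -0.0095, 0, -0.0218, 0, 0.4],
    [-0.0013, 0, -0.012, 0, -0.0291, 0, 0.4],
    [-0.0016, 0, -0.0144, 0, -0.0364, 0, 0.4],
    [-0.0018, 0, -0.0167, 0, -0.0436, 0, 0.4],
    [-0.0018, 0, -0.0167, 0, -0.0436, 0, 0.4]
  ]
}}

```text
time_s: 17.7
tool_pos: [0.5881, -0.2894, 0.0787]
tool_rot: [-179.7, -21.2, -27.5]
force: [4.4, -1.8, -2.9]
grip_width: 0.0577
grasp_force: 35.0
```

```bash
python3 tilt.py 3.75 0 4
```

```text
[-35.361   59.8791  78.6525] [-179.7429  -21.1845  -27.4702] [ 4.4267 -1.8112 -2.9181] model [-35.9321  77.9273]
[np.float64(0.0006), 0, np.float64(0.0035), 0, np.float64(0.0109), 0, 0.4]
[np.float64(0.0012), 0, np.float64(0.0069), 0, np.float64(0.0218), 0, 0.4]
[np.float64(0.0019), 0, np.float64(0.0104), 0, np.float64(0.0327), 0, 0.4]
[np.float64(0.0027), 0, np.float64(0.0138), 0, np.float64(0.0436), 0, 0.4]
Frack [ 4.7623  0.4433 -2.9181] [ 0.057  -0.3933 -0.0356]
```

The force reverses and the catch holds the foot against tilting out, so it is snapped in. I go to the middle of the play and let go.

{"fn": "apply_moves", "kwargs": {
  "moves": [
    [0.0006, 0, 0.0025, 0, 0.0109, 0, 0.4],
    [0.001, 0, 0.0045, 0, 0.018, 0, 0.4],
    [0.001, 0, 0.0045, 0, 0.018, 0, 0.4],
    [0.001, 0, 0.0045, 0, 0.018, 0, 0.9],
    [0.001, 0, 0.0045, 0, 0.018, 0, 0.9],
    [0.001, 0, 0.0045, 0, 0.018, 0, 0.9],
    [0.001, 0, 0.0045, 0, 0.018, 0, 0.9],
    [0.001, 0, 0.0045, 0, 0.018, 0, 0.9],
    [0.001, 0, 0.0045, 0, 0.018, 0, 0.9],
    [0.001, 0, 0.0045, 0, 0.018, 0, 0.9]
  ]
}}

```text
time_s: 18.7
tool_pos: [0.5882, -0.2895, 0.0784]
tool_rot: [-179.8, -22.8, -27.5]
force: [0.5, -0.0, 0.6]
grip_width: 0.0782
grasp_force: 0.0
```

{"fn": "apply_moves", "kwargs": {
  "moves": [
    [0, 0, -0.1, 0, 0, 0, 0.9],
    [0, 0, -0.25, 0, 0, 0, 0.9],
    [0, 0, -0.5, 0, 0, 0, 0.9],
    [0, 0, -0.75, 0, 0, 0, 0.9],
    [0, 0, -0.75, 0, 0, 0, 0.9],
    [0, 0, -0.75, 0, 0, 0, 0.9],
    [0, 0, -0.75, 0, 0, 0, 0.9]
  ]
}}

```text
time_s: 19.4
tool_pos: [0.5358, -0.263, 0.2154]
tool_rot: [-179.8, -22.7, -27.5]
force: [-0.5, 0.4, -0.8]
grip_width: 0.0785
grasp_force: 0.0
```

Run:
```python
from h import *
import pickle
np.set_printoptions(precision=4,suppress=True)
o=env.get_obs();print(o['time_s'],o['tool_pos'],o['tool_rot'],inrk(o['tool_pos']))
c=viewer.get_calibration('wrist');im=viewer.read_camera('wrist');save('w8.png',im);pickle.dump(c,open('w8.pkl','wb'))
y=57
P={'cheekL':[-34,29,56],'cheekR':[-34,-29,56],'roofRL':[39,25,75],'roofRR':[39,-25,75],'roofFL':[23,25,75],'roofFR':[23,-25,75],'frontL':[-34,29,0],'frontR':[-34,-29,0]}
W=cv2.resize(im,(800,600),interpolation=cv2.INTER_CUBIC)
for y,col in((60,(255,0,0)),):
  for f,col in((0,(255,0,0)),(2.5,(0,200,0)),(8,(0,0,255))):
    Rh=R.from_euler('y',f,degrees=True)
    for k,p in P.items():
        d=Rh.apply(np.array(p)-[31.5,0,70]);q=proj(c,rk(1.5+d[0],y+d[1],106.6+d[2]))[0]
        cv2.drawMarker(W,tuple(int(v) for v in q*1.25),col,0,8,1)
x0=proj(c,rk(-20,60,80))[0]*1.25;print(x0)
a,b=np.clip((x0-[160,130]).astype(int),0,[480,340])
save('c8.png',cv2.resize(W[b:b+260,a:a+320],(800,650))[:600])
print([(m['conf'],m['location']) for m in boxes_of('wrist','holder')])
```

```text
19.4 [ 0.5358 -0.263   0.2154] [-179.7688  -22.6527  -27.4554] [-93.8765  59.0302 215.4289]
[403.9734 265.3455]
[(0.64, [318.3, 221.6])]
```

View pics/c8.png

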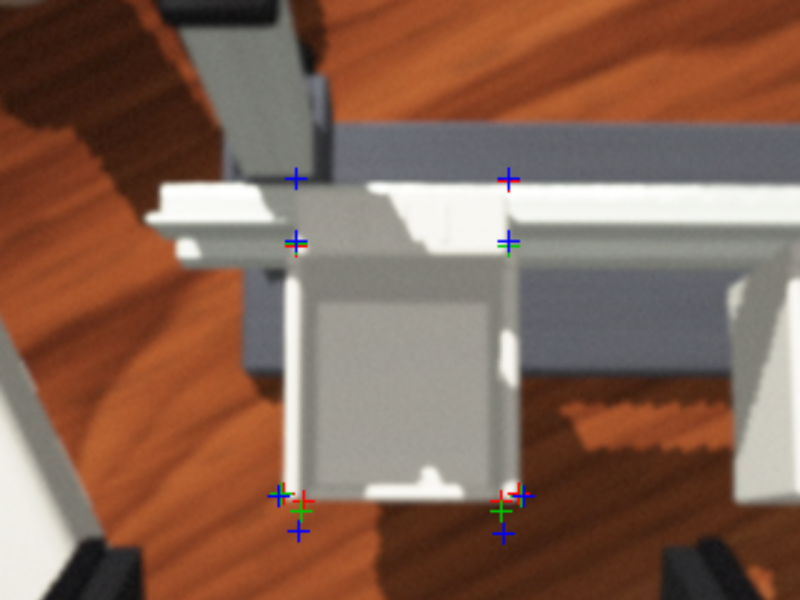

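The picture shows the holder square on the rail at rack y≈60, with the cheeks' front corners at (290,495) and (515,495) on the prediction. The underside is not showing, so it is within about 2° of upright. On to the jar.

Run:
```python
from h import *
import pickle
np.set_printoptions(precision=4,suppress=True)
c3=pickle.load(open('w3.pkl','rb'));c4=pickle.load(open('w4.pkl','rb'));s=viewer.get_calibration('side');t=viewer.get_calibration('top')
print(tri([ray(c3,(382,204)),ray(c4,(596,186)),ray(s,(304,240))]))
print(rows([.452,-.178,.25],R.from_euler('xyz',[180,0,-22],degrees=True)))
```

```text
(array([ 0.4626, -0.183 ,  0.0561]), [0.0016300555316322667, 0.001803336116298531, 0.0008455589225314584])
[-0.4556 -0.1854 -0.3808  0.0098 -0.2625 -0.0621]
```

{"fn": "apply_moves", "kwargs": {
  "moves": [
    [-0.2, -0.08, -0.3, 0, -0.13, -0.03, 0.75],
    [-0.45, -0.18, -0.38, 0.01, -0.26, -0.06, 0.75],
    [-0.45, -0.18, -0.38, 0.01, -0.26, -0.06, 0.75],
    [-0.45, -0.18, -0.38, 0.01, -0.26, -0.06, 0.75],
    [-0.45, -0.18, -0.38, 0.01, -0.26, -0.06, 0.75],
    [-0.45, -0.18, -0.38, 0.01, -0.26, -0.06, 0.75]
  ]
}}

```text
time_s: 20.1
tool_pos: [0.4529, -0.1806, 0.2507]
tool_rot: [-180.0, -0.4, -22.3]
force: [0.5, -0.2, -1.2]
grip_width: 0.0656
grasp_force: 0.0
```

```bash
cat > jar.py <<'E'
from h import *
import pickle
np.set_printoptions(precision=4,suppress=True)
o=env.get_obs();print(o['time_s'],o['tool_pos'],o['tool_rot'],o['grip_width'])
c=viewer.get_calibration('wrist');im=viewer.read_camera('wrist');save('w9.png',im)
m=masks_of('wrist','spice_jar');print([(b['conf'],b['location'],b['pixels'].sum()) for b in m][:3])
# fit xy: silhouette of cylinder (r 20.5, h 105) against mask by IoU
from scipy.optimize import minimize
M=m[0]['pixels'];a=np.linspace(0,2*np.pi,40)
def sil(x,y):
    P=np.concatenate([np.c_[x+r*np.cos(a),y+r*np.sin(a),0*a+z] for z,r in((0,.0205),(.105,.0205))])
    I=np.zeros((480,640),np.uint8);cv2.fillConvexPoly(I,cv2.convexHull((proj(c,P)*16).astype(np.int32)),1,shift=4);return I>0
f=lambda p:1-(sil(*p)&M).sum()/(sil(*p)|M).sum()
s=minimize(f,[.4626,-.183],method='Nelder-Mead',options={'initial_simplex':[[.4626,-.183],[.47,-.183],[.4626,-.175]]});print(s.x,1-s.fun)
# lid darkness check
g=proj(c,[[*s.x,.105],[*s.x,.05]]);print(g,[im[int(q[1]),int(q[0])] for q in g])
d=im.astype(int)[M];print('mean rgb jar',d.mean(0))
rt=R.from_euler('xyz',[180,0,-22],degrees=True)
for z in(.14,.079): print(rows([*s.x,z],rt))
E
python3 jar.py
```

```text
20.1 [ 0.4529 -0.1806  0.2507] [-179.9928   -0.4044  -22.2544] 0.06562694574636183
[(0.77, [316.3, 216.5], np.int64(2548)), (0.41, [220.9, 252.9], np.int64(4677))]
[ 0.4642 -0.1805] 0.9518117295480015
[[317.8262 222.0173]
 [318.6197 208.9042]] [array([48, 49, 38], dtype=uint8), array([50, 45, 37], dtype=uint8)]
mean rgb jar [81.0962 76.8136 63.7904]
[ 0.049  -0.0212  0.5565 -0.0002 -0.0047 -0.003 ]
[ 0.0468 -0.0211  0.8615 -0.0002 -0.0047 -0.003 ]
```

The silhouette fit has an IoU of 0.95 with the stated size at (0.464,-0.1805). I descend and grip.

{"fn": "apply_moves", "kwargs": {
  "moves": [
    [0.05, -0.02, 0.15, 0, 0, 0, 0.75],
    [0.05, -0.021, 0.35, 0, -0.004, 0, 0.75],
    [0.05, -0.021, 0.5, 0, -0.004, 0, 0.75],
    [0.05, -0.021, 0.6, 0, -0.004, 0, 0.75],
    [0.048, -0.021, 0.72, 0, -0.004, 0, 0.75],
    [0.047, -0.021, 0.83, 0, -0.004, 0, 0.75],
    [0.047, -0.021, 0.862, 0, -0.004, 0, 0.75],
    [0.047, -0.021, 0.862, 0, -0.004, 0, 0.75],
    [0.047, -0.021, 0.862, 0, -0.004, 0, 0.3],
    [0.047, -0.021, 0.862, 0, -0.004, 0, 0.3],
    [0.047, -0.021, 0.862, 0, -0.004, 0, 0.3],
    [0.047, -0.021, 0.862, 0, -0.004, 0, 0.3],
    [0.047, -0.021, 0.862, 0, -0.004, 0, 0.3],
    [0.047, -0.021, 0.862, 0, -0.004, 0, 0.3]
  ],
  "grip_force": 15
}}

```text
time_s: 21.6
tool_pos: [0.4651, -0.18, 0.0804]
tool_rot: [-180.0, -0.1, -22.2]
force: [0.3, 0.1, 3.4]
grip_width: 0.0408
grasp_force: 14.9
```

Run:
```python
from h import *
np.set_printoptions(precision=4,suppress=True)
o=env.get_obs();print(o['tool_pos'],o['tool_rot'],o['grip_width'],o['grasp_force'],o['force'],o['qpos'])
print(rows([.47,-.18,.27],R.from_euler('xyz',[180,0,-22],degrees=True)))
```

```text
[ 0.4651 -0.18    0.0804] [-179.9785   -0.144   -22.1775] 0.04075310848668471 14.924388382059988 [0.2787 0.0961 3.381 ] [ 29.5809   8.9062 -12.2508 114.5148   2.2422  56.6535 -95.9323]
[ 0.0251 -0.0099 -0.9481 -0.0002 -0.0017 -0.0021]
```

{"fn": "apply_moves", "kwargs": {
  "moves": [
    [0, 0, -0.15, 0, 0, 0, 0.3],
    [0, 0, -0.4, 0, 0, 0, 0.3],
    [0, 0, -0.65, 0, 0, 0, 0.3],
    [0.02, 0, -0.9, 0, 0, 0, 0.3],
    [0.02, 0, -0.95, 0, 0, 0, 0.3],
    [0.02, 0, -0.95, 0, 0, 0, 0.3],
    [0.02, 0, -0.95, 0, 0, 0, 0.3]
  ]
}}

```text
time_s: 22.3
tool_pos: [0.467, -0.181, 0.2678]
tool_rot: [-180.0, 0.1, -22.2]
force: [-0.8, -0.3, -1.2]
grip_width: 0.0404
grasp_force: 14.9
```

Run:
```python
from h import *
np.set_printoptions(precision=4,suppress=True)
o=env.get_obs();print(o['tool_pos'],o['tool_rot'],o['grip_width'],o['grasp_force'],o['force'])
print(rk(-35,60,230),rows(rk(-35,60,230),tool(0)))
```

```text
[ 0.467  -0.181   0.2678] [-179.9767    0.1079  -22.174 ] 0.04035042852958159 14.927444023196585 [-0.8407 -0.3274 -1.2262]
[ 0.5884 -0.2894  0.23  ] [ 0.7672  0.2731  0.1872 -0.0002  0.0013  0.0628]
```

{"fn": "apply_moves", "kwargs": {
  "moves": [
    [0.2, 0.07, 0, 0, 0, 0.016, 0.3],
    [0.4, 0.14, 0, 0, 0, 0.032, 0.3],
    [0.6, 0.21, 0.05, 0, 0, 0.05, 0.3],
    [0.72, 0.26, 0.12, 0, 0, 0.063, 0.3],
    [0.767, 0.273, 0.187, 0, 0.001, 0.063, 0.3],
    [0.767, 0.273, 0.187, 0, 0.001, 0.063, 0.3],
    [0.767, 0.273, 0.187, 0, 0.001, 0.063, 0.3],
    [0.767, 0.273, 0.187, 0, 0.001, 0.063, 0.3]
  ]
}}

```text
time_s: 23.1
tool_pos: [0.5892, -0.2885, 0.2333]
tool_rot: [-179.9, -0.2, -27.5]
force: [0.5, 0.5, -0.8]
grip_width: 0.0408
grasp_force: 14.9
```

```bash
cat > chk.py <<'E'
from h import *
np.set_printoptions(precision=4,suppress=True)
o=env.get_obs();print(o['time_s'],inrk(o['tool_pos']),o['tool_rot'],o['grip_width'],o['force'])
for z in(175,145,124): print(z,rows(rk(-35.3,60,z),tool(0)))
E
python3 chk.py
```

```text
23.1 [-34.7018  61.1575 233.2733] [-179.9419   -0.1752  -27.5083] 0.0408492855257356 [ 0.4666  0.5387 -0.8307]
175 [-0.0039  0.0061  0.2914 -0.0007 -0.002   0.0007]
145 [-0.0043  0.0062  0.4413 -0.0007 -0.002   0.0007]
124 [-0.0047  0.0063  0.5463 -0.0007 -0.002   0.0007]
```

{"fn": "apply_moves", "kwargs": {
  "moves": [
    [-0.004, 0.006, 0.1, 0, -0.002, 0, 0.3],
    [-0.004, 0.006, 0.2, 0, -0.002, 0, 0.3],
    [-0.004, 0.006, 0.3, 0, -0.002, 0, 0.3],
    [-0.004, 0.006, 0.36, 0, -0.002, 0, 0.3],
    [-0.004, 0.006, 0.41, 0, -0.002, 0, 0.3],
    [-0.004, 0.006, 0.45, 0, -0.002, 0, 0.3],
    [-0.004, 0.006, 0.49, 0, -0.002, 0, 0.3],
    [-0.004, 0.006, 0.52, 0, -0.002, 0, 0.3],
    [-0.004, 0.006, 0.53, 0, -0.002, 0, 0.3],
    [-0.004, 0.006, 0.53, 0, -0.002, 0, 0.3]
  ]
}}

```text
time_s: 24.1
tool_pos: [0.5885, -0.2905, 0.1263]
tool_rot: [-180.0, 0.0, -27.6]
force: [-0.4, -0.6, -0.8]
grip_width: 0.0401
grasp_force: 14.9
```

```bash
python3 chk.py
```

```text
24.1 [-34.4104  59.0281 126.2976] [-179.9628    0.0311  -27.5899] 0.0401449147597072 [-0.3673 -0.5642 -0.7535]
175 [-0.0046 -0.005  -0.2435 -0.0004  0.0004 -0.0002]
145 [-0.0045 -0.0049 -0.0935 -0.0004  0.0004 -0.0002]
124 [-0.0044 -0.0049  0.0115 -0.0004  0.0004 -0.0002]
```

{"fn": "apply_moves", "kwargs": {
  "moves": [
    [-0.003, -0.003, 0.004, 0, 0, 0, 0.3],
    [-0.004, -0.004, 0.008, 0, 0, 0, 0.3],
    [-0.004, -0.004, 0.012, 0, 0, 0, 0.3],
    [-0.004, -0.004, 0.014, 0, 0, 0, 0.3],
    [-0.004, -0.004, 0.014, 0, 0, 0, 0.3]
  ]
}}

```text
time_s: 24.6
tool_pos: [0.5882, -0.2895, 0.1237]
tool_rot: [-180.0, 0.0, -27.6]
force: [0.6, -0.4, -1.5]
grip_width: 0.0405
grasp_force: 14.9
```

{"fn": "apply_moves", "kwargs": {
  "moves": [
    [0, 0, 0.003, 0, 0, 0, 0.3],
    [0, 0, 0.005, 0, 0, 0, 0.3],
    [0, 0, 0.005, 0, 0, 0, 0.3]
  ]
}}

```text
time_s: 24.9
tool_pos: [0.5882, -0.2894, 0.1226]
tool_rot: [-180.0, 0.0, -27.6]
force: [-0.1, 0.3, -2.0]
grip_width: 0.0405
grasp_force: 14.9
```

{"fn": "apply_moves", "kwargs": {
  "moves": [
    [0, 0, 0.003, 0, 0, 0, 0.3],
    [0, 0, 0.005, 0, 0, 0, 0.3],
    [0, 0, 0.005, 0, 0, 0, 0.3]
  ]
}}

```text
time_s: 25.2
tool_pos: [0.5881, -0.2894, 0.1216]
tool_rot: [-180.0, 0.0, -27.6]
force: [0.1, 0.0, -1.8]
grip_width: 0.0401
grasp_force: 14.9
```

{"fn": "apply_moves", "kwargs": {
  "moves": [
    [0, 0, 0.003, 0, 0, 0, 0.3],
    [0, 0, 0.005, 0, 0, 0, 0.3],
    [0, 0, 0.005, 0, 0, 0, 0.3]
  ]
}}

```text
time_s: 25.5
tool_pos: [0.5882, -0.2894, 0.1206]
tool_rot: [-180.0, 0.0, -27.6]
force: [-1.0, 0.2, -2.1]
grip_width: 0.0406
grasp_force: 14.9
```

{"fn": "apply_moves", "kwargs": {
  "moves": [
    [0, 0, 0.003, 0, 0, 0, 0.3],
    [0, 0, 0.005, 0, 0, 0, 0.3],
    [0, 0, 0.005, 0, 0, 0, 0.3]
  ]
}}

```text
time_s: 25.8
tool_pos: [0.5884, -0.2895, 0.1203]
tool_rot: [-180.0, -0.0, -27.6]
force: [-0.8, 0.8, 3.4]
grip_width: 0.0401
grasp_force: 14.9
```

{"fn": "apply_moves", "kwargs": {
  "moves": [
    [0, 0, 0.003, 0, 0, 0, 0.3],
    [0, 0, 0.005, 0, 0, 0, 0.3],
    [0, 0, 0.005, 0, 0, 0, 0.3]
  ]
}}

```text
time_s: 26.1
tool_pos: [0.5885, -0.2896, 0.1202]
tool_rot: [-180.0, -0.1, -27.6]
force: [-3.2, 0.9, 7.6]
grip_width: 0.0404
grasp_force: 15.0
```

{"fn": "apply_moves", "kwargs": {
  "moves": [
    [0, 0, -0.004, 0, 0, 0, 0.3],
    [0, 0, -0.006, 0, 0, 0, 0.3],
    [0, 0, -0.006, 0, 0, 0, 0.7],
    [0, 0, -0.006, 0, 0, 0, 0.7],
    [0, 0, -0.006, 0, 0, 0, 0.7],
    [0, 0, -0.006, 0, 0, 0, 0.7],
    [0, 0, -0.006, 0, 0, 0, 0.7],
    [0, 0, -0.006, 0, 0, 0, 0.7]
  ]
}}

```text
time_s: 26.9
tool_pos: [0.5882, -0.2894, 0.1198]
tool_rot: [-180.0, 0.0, -27.6]
force: [0.3, 0.4, 0.2]
grip_width: 0.0608
grasp_force: 0.0
```

{"fn": "apply_moves", "kwargs": {
  "moves": [
    [0, 0, -0.06, 0, 0, 0, 0.7],
    [0, 0, -0.15, 0, 0, 0, 0.7],
    [0, 0, -0.3, 0, 0, 0, 0.7],
    [-0.05, 0, -0.5, 0, 0, 0, 0.7],
    [-0.3, 0, -0.6, 0, 0, 0, 0.7],
    [-0.5, 0, -0.6, 0, 0, 0, 0.7],
    [-0.5, 0, -0.6, 0, 0.1, 0, 0.7],
    [-0.5, 0, -0.6, 0, 0.2, 0, 0.7],
    [-0.5, 0, -0.6, 0, 0.3, 0, 0.7],
    [-0.5, 0, -0.6, 0, 0.3, 0, 0.7],
    [-0.5, 0, -0.6, 0, 0.3, 0, 0.7],
    [-0.5, 0, -0.6, 0, 0.3, 0, 0.7]
  ]
}}

```text
time_s: 28.1
tool_pos: [0.5018, -0.244, 0.2426]
tool_rot: [-179.9, -25.9, -27.6]
force: [0.8, -0.2, 0.1]
grip_width: 0.061
grasp_force: 0.0
```

Run:
```python
from h import *
np.set_printoptions(precision=3,suppress=True)
o=env.get_obs();print(o['time_s'],inrk(o['tool_pos']),o['tool_rot'],o['force'])
rs={}
for n in('wrist','side'):
    c=viewer.get_calibration(n);im=viewer.read_camera(n);save(n+'_end.png',im)
    for t in('spice_jar','holder'):
        for b in masks_of(n,t)[:4]:
            ys,xs=np.nonzero(b['pixels']);print(n,t,round(b['conf'],2),b['location'],(xs.min(),xs.max(),ys.min(),ys.max()))
    b0=rk(-36,60,40.5);ax=np.array([0,0,.105]);print('expected jar base/mid/top',proj(c,[b0,b0+ax/2,b0+ax]))
    a=np.linspace(0,2*np.pi,40);P=np.concatenate([np.c_[b0[0]+.0205*np.cos(a),b0[1]+.0205*np.sin(a),0*a+b0[2]+z] for z in(0.05,.105)]);q=proj(c,P);print('exp hull upper part',q.min(0),q.max(0))
for t in('steel_shaker','mug'): print(t,[np.round(b['location']) for b in boxes_of('side',t)][:1])
```

```text
28.1 [-132.846   60.108  242.63 ] [-179.927  -25.894  -27.612] [ 0.757 -0.204  0.093]
wrist spice_jar 0.96 [321.4, 197.1] (np.int64(297), np.int64(351), np.int64(162), np.int64(234))
wrist spice_jar 0.85 [569.0, 67.1] (np.int64(523), np.int64(596), np.int64(42), np.int64(127))
wrist holder 0.66 [294.2, 187.0] (np.int64(290), np.int64(357), np.int64(144), np.int64(243))
expected jar base/mid/top [[323.688 214.555]
 [323.723 200.233]
 [323.772 180.491]]
exp hull upper part [295.712 154.029] [351.835 223.857]
side spice_jar 0.81 [359.3, 249.1] (np.int64(351), np.int64(371), np.int64(232), np.int64(265))
side spice_jar 0.76 [372.6, 362.5] (np.int64(364), np.int64(390), np.int64(339), np.int64(390))
side holder 0.97 [369.4, 265.8] (np.int64(344), np.int64(384), np.int64(247), np.int64(282))
expected jar base/mid/top [[360.065 273.869]
 [361.293 255.64 ]
 [362.573 236.403]]
exp hull upper part [351.824 230.636] [372.23  262.571]
steel_shaker [array([303., 221.])]
mug [array([274., 286.])]
```

```bash
python3 -c "
from cell import env
print(env.sign_off())"
```

```text
the job is handed in; nothing more can be done
None
```

I handed the job in after about 28 s of robot time: the holder is snapped onto the left stretch of the rail and let go, the dark-green-label jar stands in it within a few degrees of upright, and I moved neither the shaker nor the mug; sign-off returned no verdict.

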